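# Unload the drain cradle, pyramid the cores and book them in

## Robot

A 6-joint arm with a two-finger parallel gripper is mounted at the origin on the work surface. World frame = base frame: x ahead of the robot, y to its left, z up, the work surface at z = 0. Lengths are in mm, angles in degrees, forces in N, time in s.
With the tool pointing down it reaches from about 350 to 850 mm from the base axis. Payload 8.1 kg.
Tool frame: the origin (TCP) lies midway between the tips of the shut fingers; the grasp point (between the pads) lies 19 mm behind it (r.grip_point_offset is the distance from the TCP to the grasp point, in mm); z points along the fingers, y is the line along which they close (so a half turn about z gives the same grasp; the last joint's range is limited). The gripper opens to 85 mm and grips with 20 to 120 N. Pads are 22 mm wide; open, the fingers measure 114 mm over their backs; the gripper's body (76 mm by 85 mm) begins 54 mm behind the grasp point. The pads swing forward as they close: fully open they stand 13 mm farther back than shut.
Start: joints at [-76.742, 7.471, 85.268, -0, 87.261, -4.893], TCP at [186.937, -570.14, 200.292] pointing down, gripper open.
Joint ranges: [-169.43, 169.43], [-51.17, 129.36], [1.28, 143.12], [-76.62, 256.62], [0, 156.53], [-152.29, 152.29]. Speed limits (degrees/s): [136.94, 136.94, 159.86, 180, 180, 180].

## Interface

Orientations are given as [roll, pitch, yaw] about the fixed x, y, z axes, in that order (R = Rz(yaw) Ry(pitch) Rx(roll)).
In Python, from bench import r gives the robot as it stands.
- The arm moves only by the shell command python3 -m inch 'ROWS' [FORCE]. ROWS is JSON, one flat list of numbers, 7 for each row, row after row: the shift along the world's x, y, z in m, then the turn, a rotation vector about the world's x, y, z in degrees, then the closure in counts, from 0 (fully open) to 255 (shut). A call has 1 to 10 rows; each row shifts and turns the commanded pose from where the row before left it; what a row does not reach is not made up. A row lasts 1/10 s, in which the tool goes at most 50 mm and 8.59 degrees, less where a joint would pass 70% of its speed; a pose out of reach is approached as far as the arm can. A call with a gripper value outside its range is refused whole. The fingers move at their own pace and stop on an object; FORCE is the grip in N (left out, the last holds). Time passes only in rows, so rows that do not move let the fingers close. It gives the time, the measured TCP pose, the force and the opening at its end, in the units of the state.
- r.sense(): the state, without advancing time (a new reading comes with each control period).
- r.snapshot(name): name is "scene" or "side" or "wrist"; returns (picture, depth): 400x640x3 uint8, red, green, blue; 400x640 float32, mm along the optical axis (not along the pixel's ray), 0 where there is no reading.
- r.get_calibration(name): a dict with "fovy" (degrees; the focal length in pixels is half the picture's height over the tangent of half this angle, whatever the lens; pixels are square), "cx", "cy" (the principal point, pixels), "position" and "rotation" of the camera in the world; the wrist camera has in their place "tool_from_camera" (4x4, takes a point from camera to tool coordinates, whose origin is the TCP and whose axes are the flange's). Camera axes: x right, y up, looking along -z (the intrinsics and any distortion apply to the point x, -y, -z); pixel columns grow to the right and rows downward; lengths in mm; the calibration is good to about 2 mm. A picture is of the moment at which its call begins: read the wrist's pose just before it. get_calibration takes no time and is no camera call.
- r.hand_in(): hands the job in, once; it reports no verdict.
The state is a dict: "time": time; "joint_pos": joint angles; "qd": joint speeds; "joint_efforts": joint torques, N m; "tool_pos": TCP position; "tcp_rot": TCP orientation; "ft_force": force on the tool from outside, world axes, zero at the start; "wrist_torque": the same for the moment, N m; "finger_gap": finger opening in mm.
Only numpy, scipy, OpenCV 4.12 (cv2) and the standard library are available. Lean on these libraries where they do the work, as an engineer would, in place of code of your own. Each camera call takes 0.05 s, during which the arm holds its last target. There are 200 camera calls.

## Task

Lift the swing cradle with its rinsed drill cores straight up out of its V bearings, without letting it swing or its trunnion pins catch, set it down gently on the black drain mat and let go. Then move its two or three cores to the wooden rack to build up the pyramid - one core saddled in each gap of the bottom layer and a third, if there is one, on top of those two, the bottom cores left in place - and hang the empty cradle back in its bearings. Once the pyramid is built, also book it in: hold the wand scanner still for about two seconds, pointing squarely at the rack's barcode label from some 8 cm away, then lay it back on its blue charging mat, and leave the granite, jar, tile and lens alone.

Things in the scene. Friction and masses are not known exactly. Their poses are not given: they have to be found in the camera images.
- stand: drain stand, fixed: grey base plate 256 x 110 mm with a drip pan and two steel uprights 220 mm apart along its x, each ending in an upward-open 90 degree V bearing (prong tops 106 mm above the bench). The cradle's pins rest in the Vs, centre line 95 mm above the bench, and are free once they have risen 20 mm. Origin: middle of the underside, on the bench
- cradle: swing cradle, loose, up to 0.9 kg loaded: steel tray 200 (x) x 84 mm (y), end plates 69 mm high, rims at the long sides 9 mm high. Two brass pins along x (8 mm thick, 60 mm above the underside, 18 mm flanges, 248 mm over all) rest in the stand's Vs with 7 mm end play; it swings freely about x. Four troughs across it, parted by 13 mm high ribs, hold the cores. Origin: middle of the underside; z up
- cradle_grip (a point): centre of the red grip in the cradle's middle: a block 26 (x) x 14 (y, pinch it across this) x 28 mm high, 58 mm above the cradle's underside; its top is 72 mm, its foot 44 mm and the tops of the cores 39 mm above the underside. Axes as the cradle's
- drain_mat: black ribbed rubber drain mat, fixed, 270 (x) x 150 (y) x 4 mm; origin: middle of its underside, on the bench
- peak (a point): peak of the pyramid, 95 mm above the bench: a core's centre when saddled on the two second-layer cores. Rack axes: x along the cores, y along the row. The fixed wooden rack is 126 mm wide (y) x 78 mm deep (x), its floor 16 mm above the bench, rails 40 mm high at y = +-60 mm, no walls above 22 mm at the core ends except the label plate (72 mm wide, top 46 mm above the bench) at +x
- gap_a (a point): gap of the bottom layer on the rack's +y side: a core's centre when saddled between bottom cores a and b; 65 mm above the bench, 19 mm from the rack's middle. Axes as the rack's
- gap_b (a point): gap on the rack's -y side, between bottom cores b and c; otherwise as gap_a
- label (a point): centre of the barcode label (white with black bars, 64 x 28 mm) on the sloping plate at the rack's +x end, 31 mm above the bench and 49 mm from the rack's middle; its x axis points straight out of the label, away from the rack and 20 degrees (0.35 rad) upwards
- scan_rest (a point): blue charging mat of the scanner, fixed, 200 (x) x 90 (y) x 2 mm; the point is the middle of its top face
- scanner_mid (a point): wand scanner, loose, 0.18 kg, lying flat: grey handle 40 mm wide (y), 26 mm high, from x = -77 to +28 mm, and a black head 50 mm wide, 30 mm high, from x = +28 to +80 mm. The point is in the handle's middle line, 13 mm above the flat underside, 9 mm behind the balance point; z is its upper side (with a yellow key, not needed: it reads by itself)
- scanner: the scanner's window: origin in the middle of the dark red window on the front of the head, 81 mm ahead of scanner_mid (along x) and 3 mm above it; the beam leaves along x. It reads a label 30 to 160 mm ahead
- core_1_mid (a point): drill core to be stacked: a stone cylinder with flat ends, 36 mm in diameter, 64 mm long, about 0.16 kg, speckled light grey, blue line along it; the point is its centre, x the cylinder's axis. It starts in the cradle's trough at x = -76 mm, lying along the cradle's y, its centre 21 mm above the cradle's underside. Absent in some starts
- core_2_mid (a point): drill core to be stacked: a stone cylinder with flat ends, 36 mm in diameter, 64 mm long, about 0.16 kg, brick red, blue line; the point is its centre, x the cylinder's axis. It starts in the cradle's trough at x = -36 mm, lying along the cradle's y, its centre 21 mm above the cradle's underside. Absent in some starts
- core_3_mid (a point): drill core to be stacked: a stone cylinder with flat ends, 36 mm in diameter, 64 mm long, about 0.16 kg, sandy brown, blue line; the point is its centre, x the cylinder's axis. It starts in the cradle's trough at x = +36 mm, lying along the cradle's y, its centre 21 mm above the cradle's underside. Absent in some starts
- core_4_mid (a point): drill core to be stacked: a stone cylinder with flat ends, 36 mm in diameter, 64 mm long, about 0.16 kg, dark blue-grey, blue line; the point is its centre, x the cylinder's axis. It starts in the cradle's trough at x = +76 mm, lying along the cradle's y, its centre 21 mm above the cradle's underside. Absent in some starts
- base_a_mid (a point): drill core a of the three already lying side by side in the rack as its bottom layer (36 mm in diameter, 64 mm long, yellow line); the point is its centre, x its axis; it belongs 34 mm above the bench, +38 mm from the rack's middle along the rack's y
- base_b_mid (a point): drill core b of the three already lying side by side in the rack as its bottom layer (36 mm in diameter, 64 mm long, yellow line); the point is its centre, x its axis; it belongs 34 mm above the bench, 0 mm from the rack's middle along the rack's y
- base_c_mid (a point): drill core c of the three already lying side by side in the rack as its bottom layer (36 mm in diameter, 64 mm long, yellow line); the point is its centre, x its axis; it belongs 34 mm above the bench, -38 mm from the rack's middle along the rack's y
- granite: bystander: grey granite hand sample, 85 x 70 mm, 60 mm high; origin under its middle
- jar: bystander: squat amber glass jar with black lid, 64 mm in diameter, 75 mm high; origin under its middle
- tile: bystander: white porcelain streak tile 60 x 60 x 8 mm; origin under its middle
- lens: bystander: brass hand lens lying flat, 106 mm long, 52 mm wide, 14 mm high; origin under its middle
Not all that is in view belongs to the job. Leave any pink look-alike of the part that bears core_1_mid alone. Leave any pink look-alike of the part that bears base_c_mid alone.

How it is judged (in metres and radians):
On the way, in this order (a step that is already met when the one before it is completed fails the run):
1. the cradle has been lifted clear of its bearings, hanging level (z of cradle in the frame of stand above 0.055 m and angle between cradle_grip's own z axis and vertical below 0.25 rad), for 0.2 s.
2. the cradle stands on the drain mat, let go, with all its cores still in it (horizontal distance between cradle_grip and drain_mat below 0.045 m and angle between cradle_grip's own z axis and vertical below 0.08 rad and z of cradle_grip in the frame of drain_mat below 0.068 m and distance between each of core_1_mid, core_2_mid, core_3_mid, core_4_mid and cradle_grip below 0.1 m and contact force between the fingers and cradle below 0.2 N and linear speed of cradle below 0.03 m/s), for 0.3 s.
3. every core is saddled in the pyramid ((distance between core_1_mid and gap_a below 0.013 m or distance between core_1_mid and gap_b below 0.013 m or distance between core_1_mid and peak below 0.013 m) and angle between the x axis of each of core_1_mid, core_2_mid, core_3_mid, core_4_mid and the x axis of peak, either way round below 0.2 rad and (distance between core_2_mid and gap_a below 0.013 m or distance between core_2_mid and gap_b below 0.013 m or distance between core_2_mid and peak below 0.013 m) and (distance between core_3_mid and gap_a below 0.013 m or distance between core_3_mid and gap_b below 0.013 m or distance between core_3_mid and peak below 0.013 m) and (distance between core_4_mid and gap_a below 0.013 m or distance between core_4_mid and gap_b below 0.013 m or distance between core_4_mid and peak below 0.013 m) and x of base_a_mid in the frame of peak between -0.012 and 0.012 m and y of base_a_mid in the frame of peak between 0.026 and 0.05 m and z of base_a_mid in the frame of peak between -0.0732 and -0.0492 m and x of base_b_mid in the frame of peak between -0.012 and 0.012 m and y of base_b_mid in the frame of peak between -0.012 and 0.012 m and z of base_b_mid in the frame of peak between -0.0732 and -0.0492 m and x of base_c_mid in the frame of peak between -0.012 and 0.012 m and y of base_c_mid in the frame of peak between -0.05 and -0.026 m and z of base_c_mid in the frame of peak between -0.0732 and -0.0492 m), for 0.3 s.
4. the scanner points at the label, 30 to 160 mm away, the label's centre within 18 mm of the beam, within 30 degrees of square, held still for 1 s (x of label in the frame of scanner between 0.03 and 0.16 m and y of label in the frame of scanner between -0.018 and 0.018 m and z of label in the frame of scanner between -0.018 and 0.018 m and x of scanner in the frame of label above 0.02 m and angle between the x axis of scanner and the x axis of label, either way round below 0.52 rad and linear speed of scanner below 0.04 m/s and angular speed of scanner below 0.3 rad/s), for 1 s.
At the end, for the whole second after the job is handed in: Cradle hung at rest, level within 0.2 rad, both pins down in their Vs (within 6 mm; 10 mm endways); each of its cores saddled in a gap or on the peak (within 13 mm, axis within 0.2 rad); bottom cores in place (12 mm); scanner flat and right way up on its charging mat (middles within 40 mm) (all of step 3 and x of cradle in the frame of stand between -0.01 and 0.01 m and y of cradle in the frame of stand between -0.015 and 0.015 m and z of cradle_grip in the frame of stand between 0.087 and 0.099 m and angle between cradle_grip's own z axis and vertical below 0.2 rad and horizontal distance between scanner_mid and scan_rest below 0.04 m and angle between scanner_mid's own z axis and vertical below 0.12 rad and z of scanner_mid in the frame of scan_rest below 0.022 m and linear speed of cradle below 0.02 m/s); the robot touches nothing.
It fails at once if the cradle swings or tips more than 25 degrees (angle between cradle_grip's own z axis and vertical above 0.44 rad).
It fails at once if the cradle catches on the stand (force between them above 60 N) (contact force between cradle and stand above 60 N).
It fails at once if the cradle drops or slams on the drain mat (faster than 0.4 m/s within 20 mm of it) (horizontal distance between cradle and drain_mat below 0.1 m and z of cradle in the frame of drain_mat below 0.024 m and linear speed of cradle above 0.4 m/s).
It fails at once if a bystander (granite, jar, tile, lens) is moved more than 25 mm (distance of any of granite, jar, tile, lens from where it was at the start of the episode above 0.025 m).
Of core_1, core_2, core_3, core_4 only 2 to 3 are there at a start; the rules pass over those that are not, and their reading is None.
At some moment in a run one of scanner may be knocked a few centimetres aside while the robot is not near it.
It also fails if it takes over 200 s, if anything falls off the work surface, if the arm or the gripper's body presses on something with over 40 N, if the wrist force passes 120 N, or if a joint passes its speed limit or range.

## Working session

There is one attempt and no reset: what is moved stays moved. The work goes in short steps, Python scripts to look and compute and a shell command to move; the robot and the scene stay as the last step left them, time stands still between calls to the robot, and variables do not carry over. Pictures are saved under pics/ and viewed, on a budget of 14 in all, crops included, one or two more only if the job needs it, and the job is handed in when it is done.

```bash
ls; mkdir -p pics; cat > h.py <<'E'
from bench import r
import numpy as np, cv2
from scipy.spatial.transform import Rotation as R
def cal(n):
    c=r.get_calibration(n); return c
def campose(n,s=None):
    c=cal(n)
    if n!="wrist": return np.array(c["rotation"],float),np.array(c["position"],float)
    s=s or r.sense(); T=np.eye(4); T[:3,:3]=R.from_euler("xyz",s["tcp_rot"],degrees=True).as_matrix(); T[:3,3]=s["tool_pos"]
    M=T@np.array(c["tool_from_camera"],float); return M[:3,:3],M[:3,3]
def grab(n,name):
    s=r.sense(); p,d=r.snapshot(n); Rm,t=campose(n,s)
    cv2.imwrite(f"pics/{name}.png",p[:,:,::-1]); np.savez(f"pics/{name}.npz",p=p,d=d,R=Rm,t=t,n=n); return p,d,Rm,t
def load(name):
    z=np.load(f"pics/{name}.npz"); return z["p"],z["d"],z["R"],z["t"],str(z["n"])
def f_(n): 
    c=cal(n); return 200/np.tan(np.radians(c["fovy"]/2)),c["cx"],c["cy"]
def world(name):
    p,d,Rm,t,n=load(name); f,cx,cy=f_(n); v,u=np.mgrid[:400,:640]
    P=np.stack([(u-cx)/f*d,-(v-cy)/f*d,-d],-1); return P@Rm.T+t
def plane(name,u,v,z):
    p,d,Rm,t,n=load(name); f,cx,cy=f_(n)
    w=Rm@np.array([(u-cx)/f,-(v-cy)/f,-1]); return t+w*(z-t[2])/w[2]
E
python3 - <<'E'
from h import *
for n in("scene","side","wrist"):
    grab(n,n+"0"); print(n,{k:v for k,v in cal(n).items()})
a=cv2.imread("pics/scene0.png");
print(r.sense())
E
```

```text
pics
scene {'fovy': 55.93427243102667, 'cx': 324.1567358907562, 'cy': 197.48117642370102, 'position': array([840.78651762, 474.72736951, 861.22250661]), 'rotation': array([ 36.73774814,   0.59549695, 146.17342164])}
side {'fovy': 53.55624657521574, 'cx': 325.85623350316666, 'cy': 210.43718227834367, 'position': array([268.81959253, 685.99670679, 993.56986163]), 'rotation': array([ 3.96763707e+01, -3.29895010e-02, -1.58167030e+02])}
wrist {'fovy': 67.40304786169688, 'cx': 319.80632133950047, 'cy': 204.58429476958514, 'tool_from_camera': array([[ 1.05327147e-04,  9.59987093e-01,  2.80044228e-01,
         7.01232346e+01],
       [ 9.99999994e-01, -9.41465418e-05, -5.33761467e-05,
         7.89189572e-01],
       [-2.48752164e-05,  2.80044232e-01, -9.59987098e-01,
        -1.73562338e+02],
       [ 0.00000000e+00,  0.00000000e+00,  0.00000000e+00,
         1.00000000e+00]])}
{'time': 0.15, 'joint_pos': array([-7.67434456e+01,  7.50395818e+00,  8.53149355e+01,  2.57487246e-04,
        8.72633298e+01, -4.89582459e+00]), 'qd': array([ 0.02352369, -0.13045093, -0.12680265,  0.05284687,  0.00616671,
        0.06718163]), 'joint_efforts': array([ 1.11920093e-03, -5.70063686e+01, -5.01157200e+01, -2.61469568e-04,
        9.64613253e-03,  6.32422712e-05]), 'tool_pos': array([ 186.81343236, -569.67708867,  199.49818363]), 'tcp_rot': array([-1.79918099e+02, -7.27353758e-03,  1.81523613e+01]), 'ft_force': array([ 0.53712682,  0.42248245, -0.19473157]), 'wrist_torque': array([ 0.05580901,  0.01454664, -0.04848062]), 'finger_gap': 85.22336525345284}
```

View pics/scene0.png

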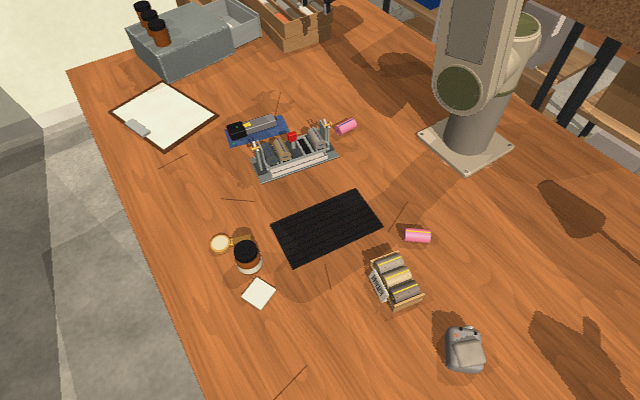

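View pics/side0.png

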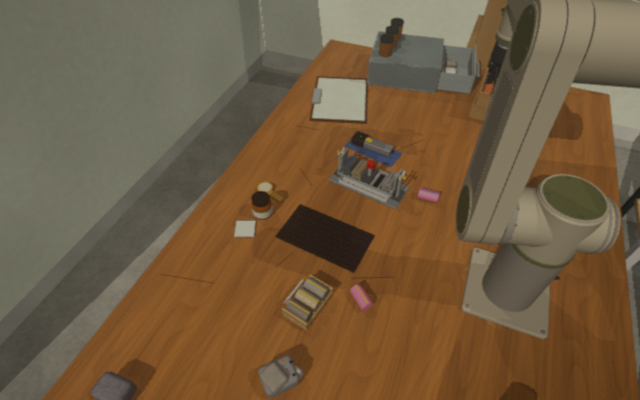

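```bash
sed -i 's/return np.array(c\["rotation"\],float),/return R.from_euler("xyz",c["rotation"],degrees=True).as_matrix(),/' h.py
python3 - <<'E'
from h import *
for n in("scene0","side0"):
    p,d,_,_,cam=load(n); Rm,t=campose(cam); np.savez(f"pics/{n}.npz",p=p,d=d,R=Rm,t=t,n=cam)
W=world("scene0"); p,d,_,_,_=load("scene0"); hsv=cv2.cvtColor(p,cv2.COLOR_RGB2HSV)
for nm,u,v in [("table",350,330),("table2",200,220),("mat",328,227),("grip",292,136),("jar",246,255),("tile",258,293),("granite",465,350),("pink1",418,236),("pink2",347,126),("scan",262,124)]:
    print(nm,W[v,u].round(),plane("scene0",u,v,0).round())
def rect(mask,z,nm,src="scene0"):
    cs,_=cv2.findContours(mask.astype(np.uint8),cv2.RETR_EXTERNAL,cv2.CHAIN_APPROX_NONE); c=max(cs,key=cv2.contourArea)[:,0]
    P=np.array([plane(src,u,v,z)[:2] for u,v in c],np.float32); b=cv2.minAreaRect(P); print(nm,b,c.mean(0)); 
h,s,v=[hsv[...,i].astype(int) for i in range(3)]
yy,xx=np.mgrid[:400,:640]
rect((v<50)&(xx>265)&(xx<390)&(yy>185)&(yy<270),4,"mat")
rect((h>105)&(h<125)&(s>120)&(v>60)&(xx>220)&(xx<295)&(yy>110)&(yy<150),2,"blue")
rect(((h<6)|(h>174))&(s>160)&(v>110)&(xx>280)&(xx<305)&(yy>125)&(yy<145),107,"red")
a=cv2.imread("pics/scene0.png"); b=cv2.imread("pics/side0.png")
L=cv2.resize(a[105:190,215:365],None,fx=4.2,fy=4.2,interpolation=3)[:, :600]
Q=cv2.resize(a[225:320,355:435],None,fx=3,fy=3,interpolation=3); S=cv2.resize(b[125:205,320:445],None,fx=3,fy=3,interpolation=3)
o=np.zeros((600,800,3),np.uint8); o[:L.shape[0],:L.shape[1]]=L
o[600-S.shape[0]:,:S.shape[1]]=S; o[600-Q.shape[0]+50:,400:400+Q.shape[1]]=Q[50:]
cv2.imwrite("pics/crop1.png",o)
cv2.imwrite("pics/w.png",cv2.imread("pics/wrist0.png"))
E
```

```text
table [650. 278.  -2.] [650. 279.   0.]
table2 [ 815. -194.   -3.] [ 815. -192.    0.]
mat [538.  26.   3.] [537.  24.  -0.]
grip [ 484. -238.   99.] [ 438. -331.    0.]
jar [766.  18.  74.] [759. -24.   0.]
tile [782.  87.   6.] [781.  84.   0.]
granite [493. 455.  58.] [468. 454.   0.]
pink1 [373. 191.  30.] [356. 181.   0.]
pink2 [ 281. -245.   27.] [ 263. -268.   -0.]
scan [ 502. -409.   26.] [ 491. -436.   -0.]
mat ((539.7009887695312, 18.535179138183594), (149.50193786621094, 266.43408203125), 83.56121826171875) [324.43921569 227.66666667]
blue ((613.0177612304688, -445.8893737792969), (65.4270248413086, 4.041645050048828), 77.4432144165039) [227.37037037 136.74074074]
red ((488.7122802734375, -230.7371063232422), (39.5390739440918, 25.183378219604492), 67.44525146484375) [291.62068966 136.27586207]
```

View pics/crop1.png

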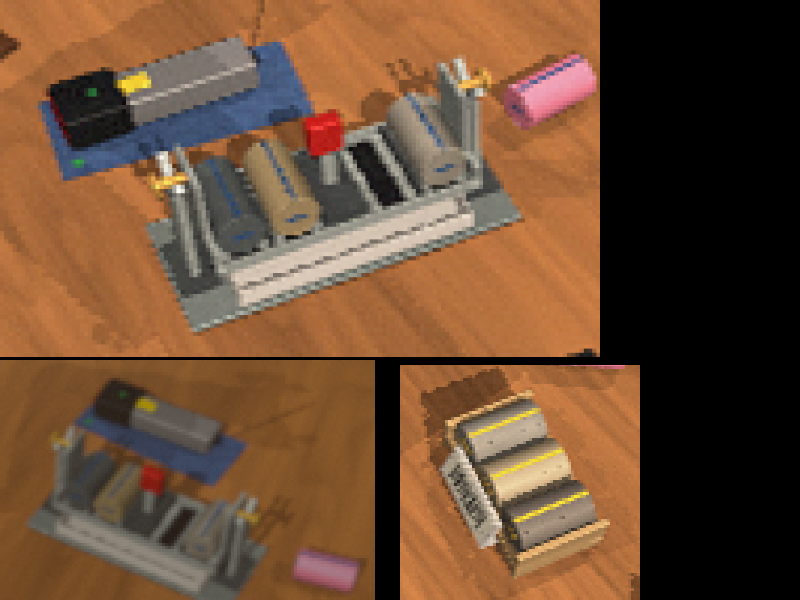

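View pics/wrist0.png

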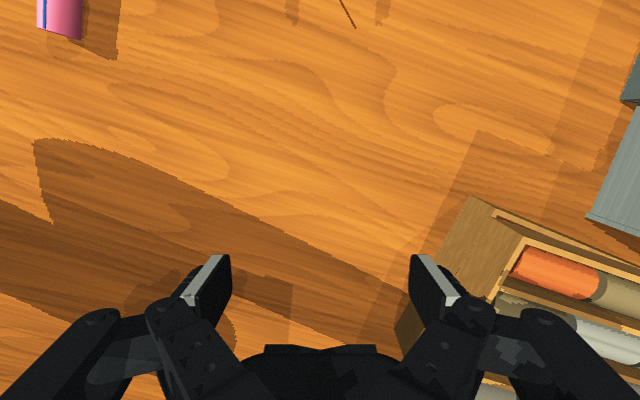

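Candidates, with scene pixels: light-grey core_1 in the cradle at about (316,138), against the pink look-alike at (347,126). The rack's base cores at (388..405,265..295) stand against the pink one at (418,236). The loaded cradle holds core_1 (grey, −x end), core_3 (sandy) and core_4 (dark), and the trough at −36 is empty. I leave both pinks alone.

```bash
python3 - <<'E'
from h import *
def L(x,y): return 215+x/4.2,105+y/4.2
a=plane("scene0",*L(160,184),95); b=plane("scene0",*L(488,80),95); print("pins",a.round(1),b.round(1),((a+b)/2).round(1),np.degrees(np.arctan2(*(a-b)[1::-1])))
# scanner
s0=plane("scene0",*L(85,105),30); s1=plane("scene0",*L(250,55),26); print("scan head/tail",s0.round(),s1.round())
m=[plane("scene0",*L(x,y),2) for x,y in((64,178),(312,112),(280,45))]; print("mat corners",np.round(m,0))
W=world("scene0")
# rack: Q crop origin x=355+(X-400)/3, y=225+(Y-(600-285))/3
def Q(X,Y): return 355+(X-400)/3,225+(Y-315)/3
for nm,x,y,z in [("a?",503,425,52),("b?",525,470,52),("c?",555,513,52),("label",468,495,31)]: print(nm,plane("scene0",*Q(x,y),z).round(1))
E
```

```text
pins [ 599.2 -259.7   95. ] [ 360.2 -219.2   95. ] [ 479.7 -239.4   95. ] -9.631681541092242
scan head/tail [ 587. -428.   30.] [ 454. -411.   26.]
mat corners [[ 627. -396.    2.]
 [ 436. -351.    2.]
 [ 417. -433.    2.]]
a? [489.5 213.3  52. ]
b? [500.1 252.5  52. ]
c? [504.2 291.8  52. ]
label [541.8 238.   31. ]
```

```bash
python3 -m inch '[0.025,0.0335,0.006,0,0,-2.76,0, 0.025,0.0335,0.006,0,0,-2.76,0, 0.025,0.0335,0.006,0,0,-2.76,0, 0.025,0.0335,0.006,0,0,-2.76,0, 0.025,0.0335,0.006,0,0,-2.76,0, 0.025,0.0335,0.006,0,0,-2.76,0, 0.025,0.0335,0.006,0,0,-2.76,0, 0.025,0.0335,0.006,0,0,-2.76,0, 0.025,0.0335,0.006,0,0,-2.76,0, 0.025,0.0335,0.006,0,0,-2.76,0]'; python3 -m inch '[0,0,0,0,0,0,0,0,0,0,0,0,0,0,0,0,0,0,0,0,0]'
python3 -c "
from h import *
grab('wrist','w1'); print(r.sense()['tool_pos'],r.sense()['tcp_rot'])"
```

```text
time: 1.15
tool_pos: [437.6, -233.5, 260.4]
tcp_rot: [180.0, 0.0, -9.6]
ft_force: [0.2, -0.7, -0.6]
finger_gap: 85.5
time: 1.45
tool_pos: [436.3, -235.7, 259.8]
tcp_rot: [180.0, 0.1, -9.4]
ft_force: [0.0, -0.3, 0.8]
finger_gap: 85.6
[ 436.16002413 -235.95310767  259.82460562] [ 1.79999911e+02  5.13045246e-02 -9.49976426e+00]
```

View pics/w1.png

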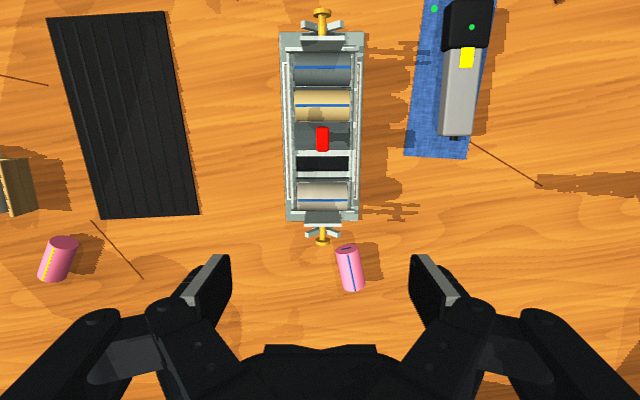

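The wrist view shows the cradle nearly aligned: pin ends at (322,12) and (322,242), red grip at (322,139). The mat is on the left and the scanner on its blue mat at upper right (465,70).

```bash
cat >> h.py <<'E'
def blob(name,m,box,z,show=""):
    x0,y0,x1,y1=box; k=np.zeros((400,640),np.uint8); k[y0:y1,x0:x1]=m[y0:y1,x0:x1]
    cs,_=cv2.findContours(k,cv2.RETR_EXTERNAL,cv2.CHAIN_APPROX_NONE); c=max(cs,key=cv2.contourArea)[:,0]
    P=np.array([plane(name,u,v,z)[:2] for u,v in c],np.float32); b=cv2.minAreaRect(P); print(show,np.round(b[0],1),np.round(b[1],1),round(b[2],1)); return b
def hsv(name):
    q=cv2.cvtColor(load(name)[0],cv2.COLOR_RGB2HSV).astype(int); return q[...,0],q[...,1],q[...,2]
E
python3 - <<'E'
from h import *
h,s,v=hsv("w1"); W=world("w1")
red=((h<6)|(h>174))&(s>180)&(v>90)
blob("w1",red,(305,120,340,155),107,"red@107")
m=red.copy(); m[:120]=0;m[155:]=0; print("depth red top",np.nanmedian(W[130:148,318:326].reshape(-1,3),0).round(1))
br=(h>15)&(h<30)&(s>150)&(v>120)
for box in((300,0,345,34),(300,225,345,250)):
    blob("w1",br,box,95,"pin")
a=plane("w1",322,12,95);b=plane("w1",322,242,95); print(a,b,(a+b)/2,np.degrees(np.arctan2(*(a-b)[1::-1])))
blob("w1",(v<60),(40,10,205,222),4,"mat")
blob("w1",(h>100)&(h<125)&(s>80)&(v>60),(400,0,500,165),2,"blue")
g=(s<60)&(v>90)
blob("w1",g,(435,30,495,140),28,"handle")
for u,vv in((446,50),(488,50),(438,134),(470,136)): print(plane("w1",u,vv,28).round(1))
E
```

```text
red@107 [ 483.  -247.1] [12.9 25. ] 80.6
depth red top [ 483.8 -246.6  106.6]
pin [ 598.8 -272.7] [30.7 29. ] 81.9
pin [ 364.3 -227.1] [32.5 18.3] 9.9
[ 603.76380691 -266.93500233   95.        ] [ 360.88746122 -227.0633593    95.        ] [ 482.32563406 -246.99918082   95.        ] -9.322769882886066
mat [539.   13.5] [150.6 269.2] 83.6
blue [ 519.6 -422.7] [ 89.5 195.1] 77.1
handle [ 504.5 -426.8] [ 46.6 105.1] 81.6
[ 558.  -413.7   28. ]
[ 549.6 -464.4   28. ]
[ 458.9 -398.5   28. ]
[ 449.4 -440.    28. ]
```

```bash
python3 -m inch '[0.0094,-0.0022,-0.022,0,0,0,100, 0.0094,-0.0022,-0.022,0,0,0,100, 0.0094,-0.0022,-0.022,0,0,0,100, 0.0094,-0.0022,-0.022,0,0,0,100, 0.0094,-0.0022,-0.022,0,0,0,100,0,0,0,0,0,0,100,0,0,0,0,0,0,100,0,0,0,0,0,0,100]'
python3 - <<'E'
from h import *
grab("wrist","w2"); h,s,v=hsv("w2"); print(r.sense()['tool_pos'],r.sense()['tcp_rot'])
red=((h<6)|(h>174))&(s>180)&(v>90)
blob("w2",red,(200,100,440,400),107,"red@107")
E
```

```text
time: 2.3
tool_pos: [484.0, -247.1, 151.8]
tcp_rot: [180.0, -0.1, -9.5]
ft_force: [-0.1, 0.6, -0.3]
finger_gap: 52.1
[ 484.22288564 -247.01249088  152.03686413] [ 1.79944997e+02 -1.23059368e-01 -9.49029245e+00]
red@107 [ 486.3 -247.7] [13.2 30.3] 80.5
```

View pics/w2.png

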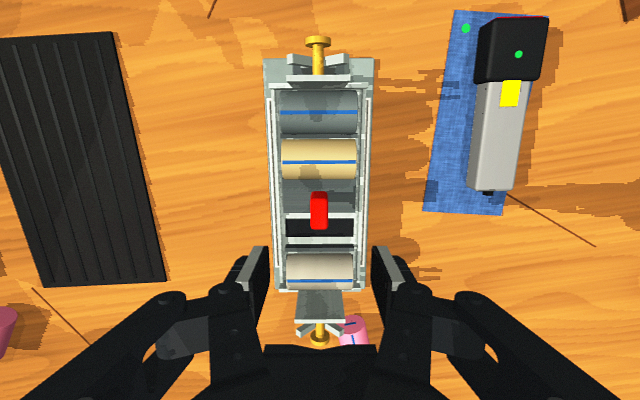

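```bash
python3 -m inch '[0,0,-0.02,0,0,0,100,0,0,-0.02,0,0,0,100,0,0,-0.02,0,0,0,100,0,0,-0.014,0,0,0,100,0,0,0,0,0,0,100,0,0,0,0,0,0,140,0,0,0,0,0,0,180,0,0,0,0,0,0,200,0,0,0,0,0,0,215,0,0,0,0,0,0,230]' 30;python3 -m inch '[0,0,0,0,0,0,255,0,0,0,0,0,0,255,0,0,0,0,0,0,255]' 40
```

```text
time: 3.35
tool_pos: [484.2, -246.3, 76.8]
tcp_rot: [180.0, -0.0, -9.4]
ft_force: [-0.3, -0.7, 0.2]
finger_gap: 8.3
time: 3.65
tool_pos: [483.9, -246.1, 76.2]
tcp_rot: [-180.0, 0.0, -9.4]
ft_force: [0.4, 0.2, -0.0]
finger_gap: 0.1
```

```bash
python3 -c "
from h import *
grab('wrist','w3');grab('scene','s3')
a=cv2.imread('pics/w3.png')[120:400,170:470]; b=cv2.imread('pics/s3.png')[90:190,200:370]
b=cv2.resize(b,None,fx=2.8,fy=2.8,interpolation=3); o=np.hstack([a,b]); print(o.shape); cv2.imwrite('pics/c3.png',o)"
```

```text
(280, 776, 3)
```

View pics/c3.png

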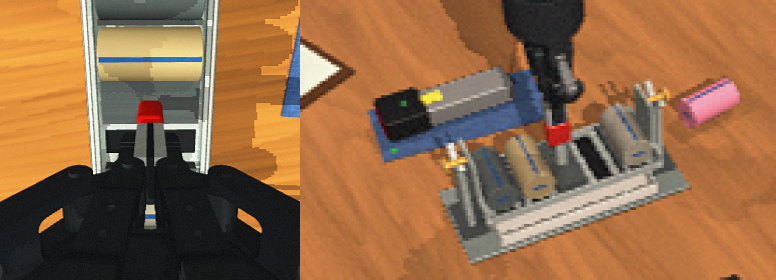

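```bash
python3 - <<'E'
from h import *
h,s,v=hsv("w3"); red=((h<6)|(h>174))&(s>180)&(v>90)
blob("w3",red,(300,200,340,260),107,"wrist red")
s3=hsv("s3"); red=((s3[0]<6)|(s3[0]>174))&(s3[1]>180)&(s3[2]>90); blob("s3",red,(270,110,340,160),107,"scene red")
W=world("w3"); k=(((h<6)|(h>174))&(s>180)&(v>90)); k[:200]=0;k[260:]=0; print(np.median(W[k],0),np.ptp(np.where(k)[0]),np.where(k)[0].min())
s=r.sense();print(s["tool_pos"],s["tcp_rot"])
Rm,t=campose("wrist"); f,cx,cy=f_("wrist")
for P in(s["tool_pos"],s["tool_pos"]+np.array([0,0,19])):
    q=Rm.T@(P-t); print("TCP px",cx+f*q[0]/-q[2],cy-f*q[1]/-q[2])
W0=world("s3"); print(W0[128:132,296:300].reshape(-1,3).round())
E
```

```text
wrist red [ 498.1 -249.5] [12.9 11.4] 80.6
scene red [ 492.8 -226.6] [28.2 26. ] 55.6
[ 495.09751902 -249.16099571  100.66472496] 21 221
[ 483.90044014 -246.10182877   76.22591231] [-1.79995118e+02  6.85276665e-03 -9.44951883e+00]
TCP px 317.8779914662583 235.4413806917279
TCP px 317.6620450110615 248.28168950668197
[[ 407. -357.   -1.]
 [ 404. -355.   -2.]
 [ 402. -352.    0.]
 [ 400. -349.    0.]
 [ 411. -350.    1.]
 [ 407. -351.   -1.]
 [ 404. -349.   -2.]
 [ 402. -345.    1.]
 [ 413. -346.    1.]
 [ 408. -349.   -4.]
 [ 406. -346.   -3.]
 [ 404. -342.   -1.]
 [ 414. -345.   -2.]
 [ 410. -345.   -4.]
 [ 409. -341.   -2.]
 [ 406. -340.   -2.]]
```

```bash
python3 - <<'E'
from h import *
W=world("w3"); p=load("w3")[0]
for v in range(215,345,8):
    print(v,[(tuple(W[v,u].round().astype(int)),tuple(p[v,u])) and f"{W[v,u][0]:.0f},{W[v,u][1]:.0f},{W[v,u][2]:.0f}|{p[v,u][0]},{p[v,u][1]},{p[v,u][2]}" for u in(306,312,319,326,332)])
E
```

```text
215 ['489,-238,47|85,92,89', '488,-242,47|79,88,86', '488,-247,48|89,96,87', '487,-252,48|90,96,91', '486,-256,47|69,76,75']
223 ['484,-237,48|95,103,100', '496,-245,86|147,11,7', '496,-249,87|131,15,9', '495,-253,86|124,16,10', '481,-256,49|66,81,74']
231 ['477,-236,48|94,108,104', '496,-245,99|153,18,11', '495,-249,99|136,2,7', '495,-253,100|131,9,7', '491,-256,91|106,50,43']
239 ['471,-235,47|98,86,80', '494,-245,105|237,17,4', '494,-249,106|183,16,11', '494,-252,107|180,13,0', '492,-255,105|137,7,1']
247 ['495,-242,117|179,186,171', '494,-245,116|111,113,106', '494,-249,116|19,21,24', '493,-252,117|108,109,100', '493,-255,117|107,106,100']
255 ['495,-243,126|100,103,97', '494,-245,125|111,109,104', '494,-249,126|18,20,20', '494,-252,126|102,103,96', '493,-254,125|106,108,99']
263 ['495,-243,133|106,105,99', '495,-246,134|110,112,105', '494,-249,133|21,21,22', '493,-252,133|104,105,99', '493,-254,134|100,103,94']
271 ['495,-244,141|102,106,97', '494,-246,140|105,106,97', '494,-249,140|18,19,19', '494,-252,140|110,109,103', '494,-254,141|103,103,96']
279 ['496,-244,149|13,19,20', '
[... 448 characters left out ...]
9,-250,155|19,23,24', '495,-253,165|22,26,26']
311 ['500,-246,174|22,23,24', '486,-245,155|22,25,28', '478,-246,144|26,26,24', '485,-250,155|16,17,18', '498,-253,172|21,18,19']
319 ['498,-245,174|15,18,16', '484,-244,156|32,34,35', '475,-245,144|39,40,37', '482,-249,155|24,24,23', '495,-253,172|20,22,22']
327 ['495,-245,174|17,18,20', '479,-243,154|28,32,34', '415,-235,73|199,192,162', '479,-249,155|24,24,27', '492,-252,172|18,18,20']
335 ['493,-245,175|14,17,20', '477,-243,156|13,15,17', '409,-234,74|41,91,161', '476,-248,156|15,14,13', '489,-252,172|19,20,19']
343 ['490,-244,176|22,21,23', '476,-243,159|17,19,19', '401,-233,72|159,152,128', '472,-248,156|40,39,35', '486,-252,173|20,21,22']
```

```bash
python3 - <<'E'
from h import *
for n,pts in (("w1",[(250,250),(560,100),(470,100)]),("w2",[(200,150),(600,300)]),("w3",[(200,250),(450,250),(319,180)]),("s3",[(350,180),(215,165)])):
    W=world(n); print(n,[W[v,u].round(1) for u,v in pts])
# finger tips in tool frame
s=r.sense(); T=R.from_euler("xyz",s["tcp_rot"],degrees=True).as_matrix()
W=world("w3"); Q=(W-s["tool_pos"])@T   # tool coords
k=(np.abs(Q[...,1])<20)&(np.abs(Q[...,0])<16); k[:243]=0; k&=load("w3")[1]>0
print("closed: max tool z of gripper px",np.percentile(Q[k][:,2],[1,50,90,97]))
p,d,Rm,t,n=load("w1"); f,cx,cy=f_("wrist"); c=np.array(cal("wrist")["tool_from_camera"])
v,u=np.mgrid[:400,:640]; P=np.stack([(u-cx)/f*d,-(v-cy)/f*d,-d],-1)@c[:3,:3].T+c[:3,3]
for vv,uu in((257,222),(257,416),(280,200),(300,190),(300,215)): print("open",vv,uu,P[vv,uu].round(1))
print(s["joint_pos"])
E
```

```text
w1 [array([ 325.5, -107.1,    0.4]), array([ 473.9, -575.2,    0.8]), array([ 494.8, -441.2,   27.9])]
w2 [array([ 541.4, -127.9,    0.6]), array([ 2.799e+02, -5.687e+02, -5.000e-01])]
w3 [array([ 4.570e+02, -1.326e+02,  1.000e-01]), array([ 419.2, -356.8,   -0.9]), array([ 517.8, -252.5,   73.6])]
s3 [array([391.7, -74.5,   0.5]), array([ 697.6, -354.9,    0.7])]
closed: max tool z of gripper px [-122.09221662  -86.93142062  -54.78954619  -42.80541159]
open 257 222 [ 10.1 -42.9 -50.4]
open 257 416 [ 10.5  44.2 -51.4]
open 280 200 [ 10.3 -45.  -70.7]
open 300 190 [  8.8 -44.5 -81.7]
open 300 215 [ -1.3 -41.7 -66.6]
[-3.23699397e+01  4.12652350e+00  1.02148087e+02  1.90409750e-03
  7.37336029e+01  6.70790459e+01]
```

```bash
python3 - <<'E'
from h import *
W=world("w3"); 
for u in(304,306,308,320):print(u,[(v,W[v,u].round(1).tolist()) for v in range(238,250)])
E
python3 -m inch '[0,0,0.01,0,0,0,100,0,0,0.02,0,0,0,100,0,0,0.0,0,0,0,100,0,0,0,0,0,0,100,0,0,0,0,0,0,100]'
python3 - <<'E'
from h import *
grab("scene","s4");grab("side","d4")
b=cv2.imread('pics/s4.png')[70:190,220:360]; b=cv2.resize(b,None,fx=2.8,fy=2.8,interpolation=3)
a=cv2.imread('pics/d4.png')[85:205,310:450]; a=cv2.resize(a,None,fx=2.8,fy=2.8,interpolation=3)
cv2.imwrite('pics/c4.png',np.hstack([b,a]))
E
```

```text
304 [(238, [472.3, -233.8, 48.0]), (239, [471.1, -233.5, 46.9]), (240, [470.3, -233.4, 47.0]), (241, [469.6, -233.2, 47.1]), (242, [468.7, -233.1, 46.8]), (243, [468.4, -233.1, 48.0]), (244, [463.2, -231.6, 37.5]), (245, [462.0, -231.3, 36.7]), (246, [460.9, -231.1, 36.0]), (247, [460.9, -231.2, 37.9]), (248, [459.9, -231.0, 37.6]), (249, [459.2, -230.9, 37.9])]
306 [(238, [472.0, -235.2, 47.8]), (239, [470.8, -234.9, 46.9]), (240, [470.4, -234.9, 47.7]), (241, [469.3, -234.7, 46.9]), (242, [468.3, -234.5, 46.5]), (243, [468.0, -234.5, 47.6]), (244, [463.4, -233.2, 38.5]), (245, [462.3, -233.0, 37.8]), (246, [495.7, -242.6, 116.9]), (247, [495.1, -242.4, 116.5]), (248, [495.4, -242.6, 118.4]), (249, [495.2, -242.6, 119.1])]
308 [(238, [494.4, -242.8, 103.9]), (239, [493.9, -242.7, 104.1]), (240, [494.0, -242.8, 105.5]), (241, [493.9, -242.8, 106.6]), (242, [492.8, -242.6, 105.4]), (243, [494.8, -243.2, 111.5]), (244, [495.0, -243.3, 113.1]), (245, [495.3, -243.4, 115.0]), (246, [495.0, -243.4, 115.5]), (247, [494.5, -243.3, 115.7]), (248, [494.8, -243.4, 117.5]), (249, [495.1, -243.5, 119.3])]
320 [(238, [494.2, -249.1, 105.9]), (239, [493.7, -249.1, 106.1]), (240, [493.6, -249.0, 107.0]), (241, [492.8, -248.9, 106.6]), (242, [492.5, -248.9, 107.0]), (243, [494.1, -249.1, 112.0]), (244, [493.9, -249.1, 112.7]), (245, [493.7, -249.1, 113.6]), (246, [493.8, -249.1, 114.9]), (247, [494.4, -249.2, 117.6]), (248, [493.8, -249.1, 117.4]), (249, [494.4, -249.2, 119.7])]
time: 4.25
tool_pos: [483.6, -245.9, 105.8]
tcp_rot: [-180.0, 0.0, -9.4]
ft_force: [0.6, 0.8, -0.8]
finger_gap: 51.8
```

View pics/c4.png

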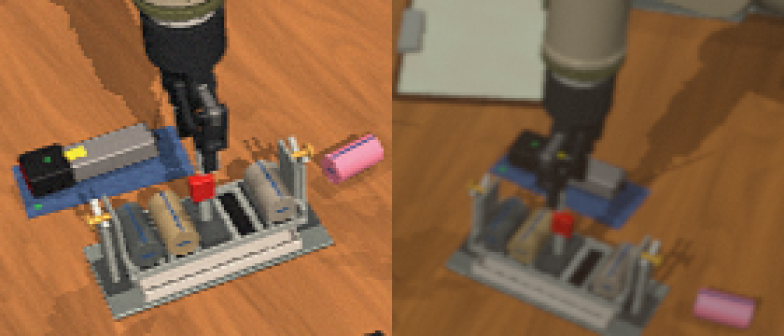

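The depth and both views agree: the closed finger tips end about 35 mm above the reported TCP, so I missed above the grip. I use grasp point = TCP + 52 mm from here on, and check it by force and opening.

```bash
python3 -m inch '[0,0,-0.015,0,0,0,100,0,0,-0.015,0,0,0,100,0,0,-0.015,0,0,0,100,0,0,-0.015,0,0,0,100,0,0,0,0,0,0,100,0,0,0,0,0,0,140]' 30; python3 -m inch '[0,0,0,0,0,0,170,0,0,0,0,0,0,190,0,0,0,0,0,0,205,0,0,0,0,0,0,220,0,0,0,0,0,0,235]'; python3 -m inch '[0,0,0,0,0,0,255,0,0,0,0,0,0,255]' 40
```

```text
time: 4.95
tool_pos: [483.4, -245.8, 45.4]
tcp_rot: [-180.0, 0.1, -9.4]
ft_force: [0.8, 0.7, 0.4]
finger_gap: 39.4
time: 5.45
tool_pos: [484.5, -246.4, 47.0]
tcp_rot: [180.0, -0.1, -9.4]
ft_force: [-0.7, 0.9, 3.5]
finger_gap: 13.5
time: 5.65
tool_pos: [484.5, -246.4, 47.0]
tcp_rot: [180.0, -0.1, -9.4]
ft_force: [0.3, 1.0, 5.9]
finger_gap: 13.2
```

```bash
python3 -m inch '[0,0,0.003,0,0,0,255,0,0,0.005,0,0,0,255,0,0,0.006,0,0,0,255,0,0,0.006,0,0,0,255,0,0,0.01,0,0,0,255,0,0,0.01,0,0,0,255,0,0,0.01,0,0,0,255,0,0,0.01,0,0,0,255,0,0,0,0,0,0,255,0,0,0,0,0,0,255]' 70; python3 -c "
from h import *
grab('wrist','w5'); W=world('w5');h,s,v=hsv('w5'); k=((h<6)|(h>174))&(s>180)&(v>90); k[:200]=0;k[270:]=0;print(np.median(W[k],0),k.sum())
br=(h>15)&(h<30)&(s>150)&(v>120)
for box in((280,0,360,80),):
  k=np.zeros((400,640),bool);x0,y0,x1,y1=box;k[y0:y1,x0:x1]=br[y0:y1,x0:x1];print(np.median(W[k],0),k.sum(), np.argwhere(k).mean(0))
"
```

```text
time: 6.65
tool_pos: [484.2, -246.3, 106.7]
tcp_rot: [180.0, -0.0, -9.4]
ft_force: [0.3, -0.2, -7.9]
finger_gap: 12.9
[ 494.92958568 -249.21155842  158.57654359] 802
[ 6.26263435e+02 -2.65261377e+02  3.38259809e-01] 2440 [ 16.66147541 321.29344262]
```

View pics/w5.png

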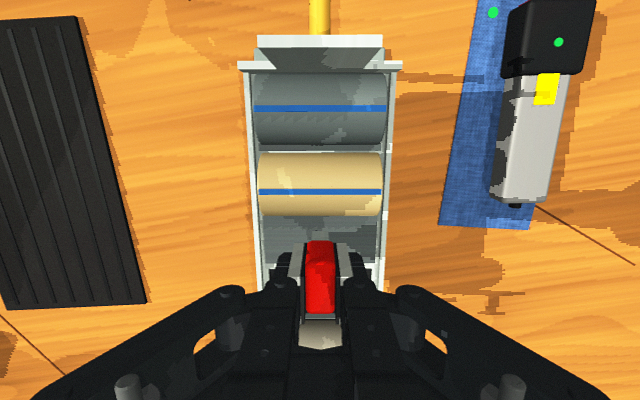

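```bash
python3 -m inch '[0,0,0.01,0,0,0,255,0,0,0.015,0,0,0,255,0,0,0.015,0,0,0,255,0,0,0.01,0,0,0,255,0.002,0.008,0,0,0,0,255,0.003,0.016,0,0,0,0,255,0.005,0.024,0,0,0,0,255,0.006,0.03,0,0,0,0,255,0.006,0.03,0,0,0,0,255,0.006,0.03,0,0,0,0,255]'; python3 -m inch '[0.006,0.03,0,0,0,0,255,0.006,0.03,0,0,0,0,255,0.006,0.026,-0.01,0,0,0,255,0.005,0.022,-0.015,0,0,0,255,0.004,0.016,-0.02,0,0,0,255,0,0,-0.02,0,0,0,255,0,0,-0.02,0,0,0,255,0,0,-0.015,0,0,0,255,0,0,-0.01,0,0,0,255,0,0,0,0,0,0,255]'; python3 -m inch '[0,0,0,0,0,0,255,0,0,0,0,0,0,255]'
```

```text
time: 7.7
tool_pos: [511.3, -105.3, 155.1]
tcp_rot: [-180.0, 0.1, -9.4]
ft_force: [-0.3, -0.3, -7.9]
finger_gap: 13.1
time: 8.7
tool_pos: [537.2, 16.3, 44.3]
tcp_rot: [180.0, 0.2, -9.4]
ft_force: [0.2, 0.4, -7.3]
finger_gap: 13.1
time: 8.9
tool_pos: [540.1, 15.7, 47.6]
tcp_rot: [-180.0, -0.1, -9.5]
ft_force: [0.1, 0.3, -6.9]
finger_gap: 13.0
```

```bash
python3 -m inch '[0,0,-0.007,0,0,0,255,0,0,-0.007,0,0,0,255,0,0,-0.005,0,0,0,255,0,0,-0.004,0,0,0,255,0,0,-0.003,0,0,0,255,0,0,0,0,0,0,255]'; python3 -m inch '[0,0,-0.003,0,0,0,255,0,0,0,0,0,0,255,0,0,0,0,0,0,255]'; python3 -m inch '[0,0,-0.002,0,0,0,255,0,0,0,0,0,0,255,0,0,0,0,0,0,255]'
```

```text
time: 9.5
tool_pos: [538.4, 15.9, 19.6]
tcp_rot: [180.0, 0.1, -9.5]
ft_force: [-0.4, 0.5, -7.5]
finger_gap: 13.3
time: 9.8
tool_pos: [539.0, 15.8, 17.4]
tcp_rot: [180.0, -0.0, -9.4]
ft_force: [0.0, -0.3, -8.5]
finger_gap: 13.1
time: 10.1
tool_pos: [539.4, 15.8, 16.6]
tcp_rot: [-180.0, -0.0, -9.4]
ft_force: [-5.0, 1.6, 3.1]
finger_gap: 12.9
```

Contact. I release, then rise.

```bash
python3 -m inch '[0,0,0,0,0,0,220,0,0,0,0,0,0,190,0,0,0,0,0,0,150,0,0,0,0,0,0,100,0,0,0,0,0,0,100,0,0,0,0,0,0,100,0,0,0,0,0,0,100]' 30; python3 -m inch '[0,0,0.02,0,0,0,100,0,0,0.03,0,0,0,60,-0.002,0,0.04,0,0,0,0,-0.01,0,0.045,0,0,0,0,-0.02,0,0.045,0,0,0,0,0,0,0.03,0,0,0,0,0,0,0,0,0,0,0,0,0,0,0,0,0,0]'; python3 - <<'E'
from h import *
grab("wrist","w6"); grab("scene","s6"); s=r.sense(); print(s["tool_pos"],s["tcp_rot"])
E
```

```text
time: 10.8
tool_pos: [539.0, 15.8, 15.3]
tcp_rot: [-180.0, -0.0, -9.5]
ft_force: [-0.2, 0.5, -0.1]
finger_gap: 52.1
time: 11.6
tool_pos: [507.5, 15.8, 226.1]
tcp_rot: [-180.0, -0.1, -9.4]
ft_force: [-1.0, -0.3, -1.2]
finger_gap: 85.4
[506.23822762  15.92191938 223.71441645] [ 1.79987690e+02  1.32145736e-01 -9.44683694e+00]
```

View pics/w6.png

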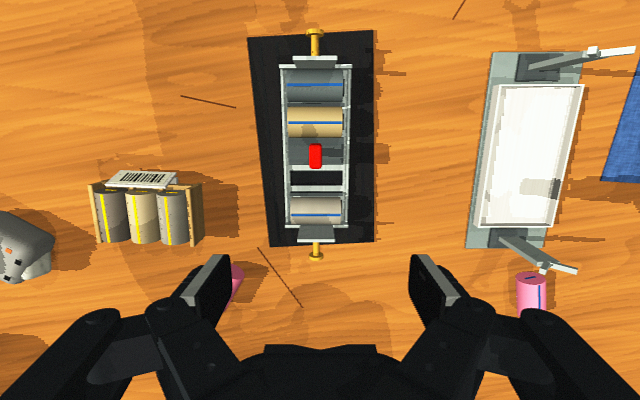

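```bash
python3 - <<'E'
from h import *
W=world("w6"); box=np.zeros((400,640),bool); box[165:260,80:215]=1
k=box&(W[...,2]>48)&(W[...,2]<60); P=W[k]
b=cv2.minAreaRect(P[:,:2].astype(np.float32)); print("rack tops",b,len(P))
# per-core crests
for zt in (50.5,):
    k=(box&(W[...,2]>zt)&(W[...,2]<58)).astype(np.uint8); n,l,st,c=cv2.connectedComponentsWithStats(k)
    for i in range(1,n):
        if st[i,4]>60: q=W[l==i]; bb=cv2.minAreaRect(q[:,:2].astype(np.float32)); print(st[i,4],np.round(bb[0],1),np.round(bb[1],1),round(bb[2],1))
W=W; h,s,v=hsv("w6")
lab=(s<40)&(v>120); blob("w6",lab,(105,165,180,192),31,"label")
a=plane("w6",315,31,64);bb=plane("w6",316.5,258,64); print("cradle",(a+bb)/2,np.degrees(np.arctan2(*(a-bb)[1::-1])),np.linalg.norm(a-bb))
blob("w6",((h<6)|(h>174))&(s>180)&(v>90),(300,135,330,175),76,"red")
k=np.zeros((400,640),np.uint8); k[60:235,283:352]=((W[...,2]>39)&(W[...,2]<47))[60:235,283:352]
n,l,st,c=cv2.connectedComponentsWithStats(k)
for i in range(1,n):
    if st[i,4]>80: q=W[l==i]; bb=cv2.minAreaRect(q[:,:2].astype(np.float32)); print("core",st[i,4],c[i].round(),np.round(bb[0],1),np.round(bb[1],1),round(bb[2],1))
E
```

```text
rack tops ((495.3222961425781, 244.1603546142578), (100.33895874023438, 64.31346130371094), 77.94615173339844) 2609
471 [503.1 281.9] [16.6 63.7] 76.8
463 [495.4 244.4] [16.5 64. ] 77.7
451 [487.8 207.5] [16. 63.] 76.5
label [541.1 236.9] [89.9 20.7] 78.0
cradle [536.75658269  14.30081563  64.        ] -9.274243076450356 248.8132584620974
red [539.   14.7] [13.  26.7] 80.6
core 1164 [314.  84.] [613.2   4. ] [63.3 23.9] 81.9
core 1082 [314. 122.] [573.5  10.1] [63.9 23.5] 80.6
core 821 [315. 213.] [463.7  28.1] [63.2 23.9] 80.5
```

```bash
python3 -m inch '[0.0265,-0.003,-0.02,0,0,0,0,0.0265,-0.003,-0.03,0,0,0,0,0.0265,-0.003,-0.03,0,0,0,0,0.0265,-0.003,-0.03,0,0,0,0,0,0,-0.03,0,0,0,0,0,0,-0.03,0,0,0,0,0,0,-0.02,0,0,0,0,0,0,0,0,0,0,0,0,0,0,0,0,0,0]'
```

```text
time: 12.6
tool_pos: [611.7, 4.0, 33.9]
tcp_rot: [180.0, 0.2, -9.5]
ft_force: [-0.2, 0.5, 0.6]
finger_gap: 85.2
```

```bash
python3 -m inch '[0.001,0,-0.02,0,0,0,0,0,0,-0.02,0,0,0,0,0,0,-0.008,0,0,0,0,0,0,-0.004,0,0,0,0,0,0,-0.004,0,0,0,0,0,0,0,0,0,0,0]'; python3 -c "
from h import *
grab('wrist','w7');grab('scene','s7')
b=cv2.resize(cv2.imread('pics/s7.png')[150:290,240:420],None,fx=2.2,fy=2.2,interpolation=3);a=cv2.resize(cv2.imread('pics/w7.png')[130:330,160:480],None,fx=1.24,fy=1.24)
o=np.zeros((308,800,3),np.uint8);o[:b.shape[0],:396]=b;o[:248,400:400+a.shape[1]]=a;cv2.imwrite('pics/c7.png',o)"
```

```text
time: 13.2
tool_pos: [614.4, 3.8, -20.1]
tcp_rot: [-180.0, -0.1, -9.4]
ft_force: [-0.4, -0.5, -0.1]
finger_gap: 85.4
```

View pics/c7.png

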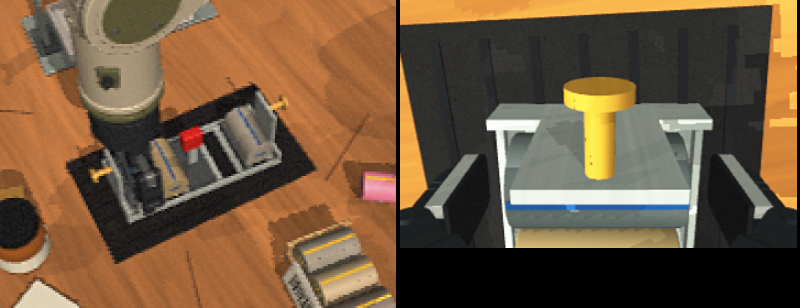

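```bash
python3 -m inch '[0,0,-0.005,0,0,0,0,0,0,0,0,0,0,20,0,0,0,0,0,0,40,0,0,0,0,0,0,60,0,0,0,0,0,0,80,0,0,0,0,0,0,100,0,0,0,0,0,0,120,0,0,0,0,0,0,120]' 40; python3 -m inch '[0,0,0,0,0,0,255,0,0,0,0,0,0,255]' 50
```

```text
time: 14.1
tool_pos: [615.2, 4.0, -24.2]
tcp_rot: [-180.0, -0.1, -9.4]
ft_force: [-1.2, 1.6, 7.1]
finger_gap: 63.7
time: 14.3
tool_pos: [615.1, 4.0, -24.2]
tcp_rot: [-180.0, -0.1, -9.4]
ft_force: [-1.8, 0.5, 7.8]
finger_gap: 63.6
```

```bash
python3 -m inch '[0,0,0.008,0,0,0,255,0,0,0.02,0,0,0,255,0,0,0.03,0,0,0,255,0,0,0.035,0,0,0,255,-0.0103,0.0185,0.01,0,0,7.28,255,-0.0103,0.0185,0,0,0,7.28,255,-0.0103,0.0185,0,0,0,7.28,255,-0.0103,0.0185,0,0,0,7.28,255,-0.0103,0.0185,0,0,0,7.28,255,-0.0103,0.0185,0,0,0,7.28,255]' 60; python3 -m inch '[-0.0103,0.0185,0,0,0,7.28,255,-0.0103,0.0185,0,0,0,7.28,255,-0.0103,0.0185,0,0,0,7.28,255,-0.0103,0.0185,0,0,0,7.28,255,-0.0103,0.0185,0,0,0,7.28,255,-0.0103,0.0185,0,0,0,7.28,255,0,0,-0.01,0,0,0,255,0,0,0,0,0,0,255,0,0,0,0,0,0,255]'; python3 - <<'E'
from h import *
grab("wrist","w8"); s=r.sense(); print(s["tool_pos"],s["tcp_rot"])
a=cv2.imread("pics/w8.png"); grab("scene","s8"); b=cv2.imread("pics/s8.png")
o=np.zeros((400,800,3),np.uint8); o[:250,:400]=cv2.resize(a,(400,250),interpolation=cv2.INTER_AREA); o[:300,400:]=cv2.resize(b[180:320,340:500],None,fx=2.14,fy=2.14)[:300,:342] if 0 else cv2.resize(b[200:320,320:480],(400,300)); cv2.imwrite("pics/c8.png",o[:300])
E
```

```text
time: 15.3
tool_pos: [551.3, 115.5, 77.3]
tcp_rot: [-180.0, 0.0, 34.5]
ft_force: [-0.5, 0.6, -2.2]
finger_gap: 63.0
time: 16.2
tool_pos: [490.0, 225.0, 66.7]
tcp_rot: [-179.9, 0.1, 77.8]
ft_force: [0.1, -0.0, -1.4]
finger_gap: 63.2
[490.44992137 225.08582773  67.11256148] [-1.79976484e+02  3.25029562e-02  7.77860871e+01]
```

View pics/c8.png

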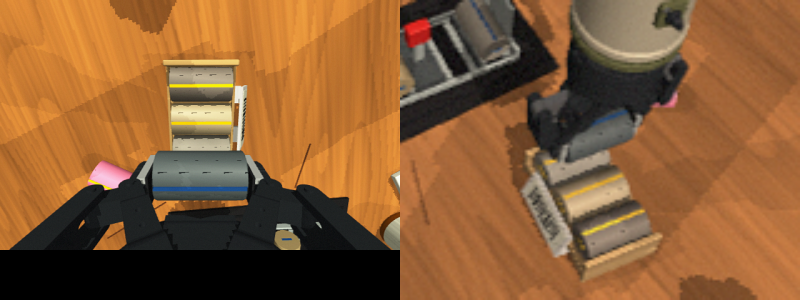

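```bash
python3 - <<'E'
from h import *
W=world("w8")
def cl(lo,hi,box,n):
    x0,y0,x1,y1=box;k=np.zeros((400,640),np.uint8);k[y0:y1,x0:x1]=((W[...,2]>lo)&(W[...,2]<hi))[y0:y1,x0:x1]
    N,l,st,c=cv2.connectedComponentsWithStats(k)
    for i in range(1,N):
        if st[i,4]>150: q=W[l==i];b=cv2.minAreaRect(q[:,:2].astype(np.float32));print(n,st[i,4],c[i].round(),np.round(b[0],1),np.round(b[1],1),round(b[2],1),q[:,2].max().round(1))
cl(50,56,(265,100,390,235),"base")
cl(120,160,(240,235,400,330),"held")
E
```

```text
base 2409 [321. 136.] [502.9 282.2] [18.1 63.8] 77.8 54.2
base 2012 [321. 196.] [494.9 245. ] [18.3 63.8] 77.8 54.8
held 11190 [319. 285.] [489.3 223.7] [33.7 69.8] 77.7 139.4
```

```bash
python3 -m inch '[0.001,0.0015,-0.015,0,0,0,255,0,0,-0.015,0,0,0,255,0,0,-0.01,0,0,0,255,0,0,-0.006,0,0,0,255,0,0,0,0,0,0,255,0,0,0,0,0,0,255]'; python3 -m inch '[0,0,-0.002,0,0,0,255,0,0,0,0,0,0,255]'; python3 -m inch '[0,0,-0.002,0,0,0,255,0,0,0,0,0,0,255]';python3 -m inch '[0,0,-0.002,0,0,0,255,0,0,0,0,0,0,255]'
```

```text
time: 16.9
tool_pos: [491.3, 227.4, 21.2]
tcp_rot: [-180.0, 0.0, 77.9]
ft_force: [-1.0, -0.6, -2.4]
finger_gap: 63.4
time: 17.1
tool_pos: [491.7, 227.5, 19.7]
tcp_rot: [180.0, -0.0, 77.9]
ft_force: [0.5, -0.7, -1.2]
finger_gap: 62.9
time: 17.3
tool_pos: [491.3, 227.4, 17.2]
tcp_rot: [180.0, -0.0, 77.9]
ft_force: [0.9, -0.3, -1.2]
finger_gap: 63.0
time: 17.5
tool_pos: [491.8, 228.2, 16.1]
tcp_rot: [180.0, -0.1, 77.9]
ft_force: [-2.1, 2.3, 4.6]
finger_gap: 63.0
```

```bash
python3 -m inch '[0,0,0,0,0,0,60,0,0,0,0,0,0,40,0,0,0,0,0,0,20,0,0,0,0,0,0,0,0,0,0,0,0,0,0,0,0,0.01,0,0,0,0,0,0,0.02,0,0,0,0,0,0,0.035,0,0,0,0,0,0,0.04,0,0,0,0,0,0,0,0,0,0,0]' 40; python3 - <<'E'
from h import *
grab("wrist","w9"); W=world("w9"); s=r.sense(); print(s["tool_pos"],s["finger_gap"])
k=np.zeros((400,640),np.uint8);k[100:330,200:440]=((W[...,2]>80)&(W[...,2]<90))[100:330,200:440]
N,l,st,c=cv2.connectedComponentsWithStats(k)
for i in range(1,N):
    if st[i,4]>100:q=W[l==i];b=cv2.minAreaRect(q[:,:2].astype(np.float32));print(st[i,4],c[i].round(),np.round(b[0],1),np.round(b[1],1),round(b[2],1),q[:,2].max().round(1))
E
```

```text
time: 18.5
tool_pos: [495.6, 228.9, 128.1]
tcp_rot: [179.4, -0.3, 77.9]
ft_force: [1.0, 0.2, 1.6]
finger_gap: 85.3
[494.26008181 228.39572339 125.13532551] 85.4855827675679
1605 [314. 215.] [490.7 227. ] [19.8 63.6] 77.7 84.6
```

```bash
python3 -m inch '[0.0067,-0.0182,0,0,0,-7.28,0,0.0067,-0.0182,0,0,0,-7.28,0,0.0067,-0.0182,0,0,0,-7.28,0,0.0067,-0.0182,0,0,0,-7.28,0,0.0067,-0.0182,0,0,0,-7.28,0,0.0067,-0.0182,0,0,0,-7.28,0,0.0067,-0.0182,0,0,0,-7.28,0,0.0067,-0.0182,0,0,0,-7.28,0,0.0067,-0.0182,0,0,0,-7.28,0,0.0067,-0.0182,0,0,0,-7.28,0]'; python3 -m inch '[0.0067,-0.0182,0,0,0,-7.28,0,0.0067,-0.0182,0,0,0,-7.2,0,0,0,-0.03,0,0,0,0,0,0,-0.03,0,0,0,0,0,0,-0.03,0,0,0,0,0,0,0,0,0,0,0,0,0,0,0,0,0,0]'; python3 - <<'E'
from h import *
grab("wrist","w10"); W=world("w10"); s=r.sense(); print(s["tool_pos"],s["tcp_rot"])
k=np.zeros((400,640),np.uint8);k[60:330,200:440]=((W[...,2]>39)&(W[...,2]<47))[60:330,200:440]
N,l,st,c=cv2.connectedComponentsWithStats(k)
for i in range(1,N):
    if st[i,4]>200:q=W[l==i];b=cv2.minAreaRect(q[:,:2].astype(np.float32));print(st[i,4],c[i].round(),np.round(b[0],1),np.round(b[1],1),round(b[2],1),q[:,2].max().round(1))
E
```

```text
time: 19.55
tool_pos: [557.8, 44.6, 119.4]
tcp_rot: [-180.0, 0.1, 4.8]
ft_force: [-0.7, 0.7, -0.0]
finger_gap: 85.2
time: 20.25
tool_pos: [570.7, 9.1, 29.8]
tcp_rot: [180.0, 0.1, -9.4]
ft_force: [1.0, 0.9, 0.8]
finger_gap: 85.7
[572.22423445   8.94056256  31.36586438] [-1.79998285e+02 -3.83339615e-02 -9.36530683e+00]
3757 [316. 238.] [573.6   9.8] [63.9 23. ] 80.7 45.0
```

Core_3 is at (573.6, 9.8). I go down to z ≈ −24 and grip.

```bash
python3 -m inch '[0.002,0.001,-0.02,0,0,0,0,0,0,-0.02,0,0,0,0,0,0,-0.009,0,0,0,0,0,0,-0.005,0,0,0,0,0,0,0,0,0,0,0,0,0,0,0,0,0,30,0,0,0,0,0,0,60,0,0,0,0,0,0,90,0,0,0,0,0,0,120,0,0,0,0,0,0,120]' 40; python3 -m inch '[0,0,0,0,0,0,255,0,0,0,0,0,0,255]' 50
```

```text
time: 21.3
tool_pos: [574.9, 9.9, -22.3]
tcp_rot: [-180.0, -0.1, -9.4]
ft_force: [-1.9, -0.1, 7.1]
finger_gap: 63.2
time: 21.5
tool_pos: [574.9, 10.0, -22.2]
tcp_rot: [-180.0, -0.1, -9.4]
ft_force: [-1.4, 0.6, 7.0]
finger_gap: 63.2
```

```bash
python3 -m inch '[0,0,0.008,0,0,0,255,0,0,0.02,0,0,0,255,0,0,0.03,0,0,0,255,0,0,0.035,0,0,0,255,-0.0063,0.0211,0.01,0,0,7.28,255,-0.0063,0.0211,0,0,0,7.28,255,-0.0063,0.0211,0,0,0,7.28,255,-0.0063,0.0211,0,0,0,7.28,255,-0.0063,0.0211,0,0,0,7.28,255,-0.0063,0.0211,0,0,0,7.28,255]' 60; python3 -m inch '[-0.0063,0.0211,0,0,0,7.28,255,-0.0063,0.0211,0,0,0,7.28,255,-0.0063,0.0211,0,0,0,7.28,255,-0.0063,0.0211,0,0,0,7.28,255,-0.0063,0.0211,0,0,0,7.28,255,-0.0063,0.0211,0,0,0,7.2,255,0,0,-0.01,0,0,0,255,0,0,-0.01,0,0,0,255,0,0,0,0,0,0,255,0,0,0,0,0,0,255]'
```

```text
time: 22.5
tool_pos: [535.3, 137.3, 79.4]
tcp_rot: [-180.0, 0.0, 34.6]
ft_force: [0.1, -0.2, -2.9]
finger_gap: 63.0
time: 23.5
tool_pos: [497.7, 262.1, 58.5]
tcp_rot: [-179.9, 0.1, 77.8]
ft_force: [0.4, 0.4, -2.5]
finger_gap: 63.2
```

```bash
python3 -m inch '[0.0015,0.0015,-0.015,0,0,0,255,0,0,-0.013,0,0,0,255,0,0,-0.008,0,0,0,255,0,0,0,0,0,0,255,0,0,0,0,0,0,255]'; python3 -m inch '[0,0,-0.002,0,0,0,255,0,0,0,0,0,0,255]'; python3 -m inch '[0,0,-0.002,0,0,0,255,0,0,0,0,0,0,255]';python3 -m inch '[0,0,-0.0015,0,0,0,255,0,0,0,0,0,0,255]'
```

```text
time: 24.0
tool_pos: [499.3, 264.4, 22.8]
tcp_rot: [-179.9, 0.0, 77.9]
ft_force: [0.1, -0.3, -1.7]
finger_gap: 63.1
time: 24.2
tool_pos: [500.0, 264.8, 21.7]
tcp_rot: [180.0, -0.0, 77.9]
ft_force: [-0.4, -0.2, -1.7]
finger_gap: 63.2
time: 24.4
tool_pos: [499.6, 264.7, 19.3]
tcp_rot: [180.0, -0.0, 77.9]
ft_force: [0.1, -0.3, -1.0]
finger_gap: 62.9
time: 24.6
tool_pos: [499.9, 264.9, 18.0]
tcp_rot: [180.0, -0.0, 77.9]
ft_force: [1.0, 1.2, -0.4]
finger_gap: 63.2
```

```bash
python3 -m inch '[0,0,-0.0015,0,0,0,255,0,0,0,0,0,0,255]'; python3 -m inch '[0,0,0,0,0,0,60,0,0,0,0,0,0,40,0,0,0,0,0,0,20,0,0,0,0,0,0,0,0,0,0,0,0,0,0,0,0,0.01,0,0,0,0,0,0,0.02,0,0,0,0,0,0,0.035,0,0,0,0,0,0,0.045,0,0,0,0,0,0,0,0,0,0,0]' 40; python3 - <<'E'
from h import *
grab("wrist","w11"); W=world("w11"); s=r.sense(); print(s["tool_pos"],s["finger_gap"])
k=np.zeros((400,640),np.uint8);k[100:330,200:440]=((W[...,2]>80)&(W[...,2]<90))[100:330,200:440]
N,l,st,c=cv2.connectedComponentsWithStats(k)
for i in range(1,N):
    if st[i,4]>100:q=W[l==i];b=cv2.minAreaRect(q[:,:2].astype(np.float32));print(st[i,4],c[i].round(),np.round(b[0],1),np.round(b[1],1),round(b[2],1),q[:,2].max().round(1))
E
```

```text
time: 24.8
tool_pos: [500.2, 265.9, 17.6]
tcp_rot: [180.0, -0.1, 77.9]
ft_force: [-3.3, 2.8, 5.5]
finger_gap: 63.0
time: 25.8
tool_pos: [504.1, 266.6, 135.0]
tcp_rot: [179.4, -0.4, 77.9]
ft_force: [1.9, -0.5, 0.1]
finger_gap: 85.4
[502.78963772 265.99406806 131.82302677] 85.45609625121969
1667 [314. 213.] [499.2 264.5] [21.  63.9] 77.9 85.0
1256 [314. 257.] [490.9 227.1] [19.3 63.6] 76.6 84.2
```

```bash
python3 -m inch '[-0.0031,-0.0198,0,0,0,-7.28,0,-0.0031,-0.0198,0,0,0,-7.28,0,-0.0031,-0.0198,0,0,0,-7.28,0,-0.0031,-0.0198,0,0,0,-7.28,0,-0.0031,-0.0198,0,0,0,-7.28,0,-0.0031,-0.0198,0,0,0,-7.28,0,-0.0031,-0.0198,0,0,0,-7.28,0,-0.0031,-0.0198,0,0,0,-7.28,0,-0.0031,-0.0198,0,0,0,-7.28,0,-0.0031,-0.0198,0,0,0,-7.28,0]'; python3 -m inch '[-0.0031,-0.0198,0,0,0,-7.28,0,-0.0031,-0.0198,0,0,0,-7.2,0,0,0,-0.03,0,0,0,0,0,0,-0.03,0,0,0,0,0,0,-0.03,0,0,0,0,0,0,0,0,0,0,0,0,0,0,0,0,0,0,0,0,0,0,0,0,0]'; python3 - <<'E'
from h import *
grab("wrist","w12"); W=world("w12"); s=r.sense(); print(s["tool_pos"],s["tcp_rot"])
k=np.zeros((400,640),np.uint8);k[60:330,200:440]=((W[...,2]>39)&(W[...,2]<47))[60:330,200:440]
N,l,st,c=cv2.connectedComponentsWithStats(k)
for i in range(1,N):
    if st[i,4]>200:q=W[l==i];b=cv2.minAreaRect(q[:,:2].astype(np.float32));print(st[i,4],c[i].round(),np.round(b[0],1),np.round(b[1],1),round(b[2],1),q[:,2].max().round(1))
E
```

```text
time: 26.85
tool_pos: [467.9, 65.9, 125.7]
tcp_rot: [-180.0, 0.1, 4.8]
ft_force: [-0.3, -0.1, 1.1]
finger_gap: 85.3
time: 27.65
tool_pos: [463.7, 27.0, 38.0]
tcp_rot: [-180.0, -0.1, -9.4]
ft_force: [-0.3, -0.6, 0.2]
finger_gap: 85.4
[464.02141766  27.06001219  38.29898535] [-1.79979312e+02 -1.74254199e-01 -9.35954752e+00]
3411 [317. 237.] [463.6  27.7] [64. 24.] 80.8 44.9
434 [318. 270.] [443.   30.7] [43.9  2. ] 80.8 47.0
```

```bash
python3 -m inch '[0.0005,0.0005,-0.02,0,0,0,0,0,0,-0.02,0,0,0,0,0,0,-0.012,0,0,0,0,0,0,-0.008,0,0,0,0,0,0,0,0,0,0,0,0,0,0,0,0,0,30,0,0,0,0,0,0,60,0,0,0,0,0,0,90,0,0,0,0,0,0,120,0,0,0,0,0,0,120]' 40; python3 -m inch '[0,0,0,0,0,0,255,0,0,0,0,0,0,255]' 50
```

```text
time: 28.7
tool_pos: [464.1, 27.6, -22.5]
tcp_rot: [-180.0, -0.1, -9.4]
ft_force: [-1.2, 0.7, 6.2]
finger_gap: 63.3
time: 28.9
tool_pos: [464.1, 27.6, -22.4]
tcp_rot: [-180.0, -0.1, -9.4]
ft_force: [-1.4, 0.6, 7.4]
finger_gap: 63.3
```

```bash
python3 -m inch '[0,0,0.008,0,0,0,255,0,0,0.02,0,0,0,255,0,0,0.03,0,0,0,255,0,0,0.04,0,0,0,255,0.0027,0.01825,0.022,0,0,7.28,255,0.0027,0.01825,0,0,0,7.28,255,0.0027,0.01825,0,0,0,7.28,255,0.0027,0.01825,0,0,0,7.28,255,0.0027,0.01825,0,0,0,7.28,255,0.0027,0.01825,0,0,0,7.28,255]' 60; python3 -m inch '[0.0027,0.01825,0,0,0,7.28,255,0.0027,0.01825,0,0,0,7.28,255,0.0027,0.01825,0,0,0,7.28,255,0.0027,0.01825,0,0,0,7.28,255,0.0027,0.01825,0,0,0,7.28,255,0.0027,0.01825,0,0,0,7.2,255,0,0,-0.01,0,0,0,255,0,0,-0.01,0,0,0,255,0,0,0,0,0,0,255,0,0,0,0,0,0,255]'
```

```text
time: 29.9
tool_pos: [479.0, 137.7, 96.7]
tcp_rot: [180.0, 0.0, 34.6]
ft_force: [0.8, -0.5, 0.2]
finger_gap: 63.2
time: 30.9
tool_pos: [494.6, 245.5, 75.5]
tcp_rot: [-179.9, 0.1, 77.8]
ft_force: [-0.6, 1.0, -1.2]
finger_gap: 63.4
```

```bash
python3 -m inch '[0.001,0.0005,-0.012,0,0,0,255,0,0,-0.008,0,0,0,255,0,0,-0.003,0,0,0,255,0,0,0,0,0,0,255,0,0,0,0,0,0,255]'; python3 -m inch '[0,0,-0.002,0,0,0,255,0,0,0,0,0,0,255]'; python3 -m inch '[0,0,-0.0015,0,0,0,255,0,0,0,0,0,0,255]'
```

```text
time: 31.4
tool_pos: [496.3, 247.0, 53.3]
tcp_rot: [-180.0, 0.0, 77.9]
ft_force: [0.5, 0.1, -0.8]
finger_gap: 63.0
time: 31.6
tool_pos: [496.4, 247.1, 51.4]
tcp_rot: [180.0, -0.0, 77.9]
ft_force: [0.3, 1.0, -0.9]
finger_gap: 62.9
time: 31.8
tool_pos: [496.3, 247.1, 49.7]
tcp_rot: [-180.0, 0.0, 77.9]
ft_force: [-0.5, 0.2, -1.1]
finger_gap: 62.9
```

```bash
python3 -m inch '[0,0,-0.0015,0,0,0,255,0,0,0,0,0,0,255,0,0,0,0,0,0,255]';python3 -m inch '[0,0,-0.001,0,0,0,255,0,0,0,0,0,0,255,0,0,0,0,0,0,255]'
```

```text
time: 32.1
tool_pos: [496.3, 247.0, 48.2]
tcp_rot: [-180.0, 0.0, 77.9]
ft_force: [0.8, -0.1, -1.6]
finger_gap: 63.0
time: 32.4
tool_pos: [496.5, 247.1, 47.6]
tcp_rot: [180.0, -0.0, 77.9]
ft_force: [-0.8, -0.5, 1.8]
finger_gap: 63.1
```

```bash
python3 -m inch '[0,0,-0.0005,0,0,0,255,0,0,0,0,0,0,60,0,0,0,0,0,0,40,0,0,0,0,0,0,20,0,0,0,0,0,0,0,0,0,0,0,0,0,0,0,0,0.01,0,0,0,0,0,0,0.025,0,0,0,0,0,0,0.045,0,0,0,0,0,0,0.045,0,0,0,0]' 40;python3 -m inch '[0,0,0,0,0,0,0,0,0,0,0,0,0,0]'; python3 - <<'E'
from h import *
grab("wrist","w13"); W=world("w13"); s=r.sense(); print(s["tool_pos"],s["finger_gap"])
for lo,hi in((110,118),(76,88),(45,56)):
  k=np.zeros((400,640),np.uint8);k[60:350,200:440]=((W[...,2]>lo)&(W[...,2]<hi))[60:350,200:440]
  N,l,st,c=cv2.connectedComponentsWithStats(k)
  for i in range(1,N):
    if st[i,4]>100:q=W[l==i];b=cv2.minAreaRect(q[:,:2].astype(np.float32));print(st[i,4],c[i].round(),np.round(b[0],1),np.round(b[1],1),round(b[2],1),q[:,2].max().round(1))
grab("scene","s13"); b=cv2.imread("pics/s13.png"); cv2.imwrite("pics/c13.png",np.hstack([cv2.resize(b[220:320,350:470],(360,300)),cv2.resize(cv2.imread("pics/w13.png")[60:310,170:470],(360,300)) ]))
E
```

```text
time: 33.4
tool_pos: [495.6, 246.8, 173.1]
tcp_rot: [-179.9, 0.0, 77.9]
ft_force: [0.6, 0.8, 0.6]
finger_gap: 85.4
time: 33.6
tool_pos: [497.8, 247.6, 174.6]
tcp_rot: [179.8, -0.1, 77.9]
ft_force: [0.9, -0.5, -1.8]
finger_gap: 85.4
[496.5833655  247.169966   172.49382968] 85.36305819025999
1572 [318. 208.] [495.5 245.8] [21.  63.7] 77.8 115.3
1417 [317. 173.] [500.1 270.3] [19.  63.5] 78.9 88.0
395 [317. 226.] [488.7 218.2] [ 8.2 63.7] 77.9 81.8
1131 [317. 148.] [503.9 289.1] [17.1 63.4] 77.9 54.2
168 [358. 186.] [535.5 236.6] [71.6  3.5] 78.3 48.6
387 [317. 234.] [484.9 199.3] [ 9.8 63.6] 78.1 52.5
```

View pics/c13.png

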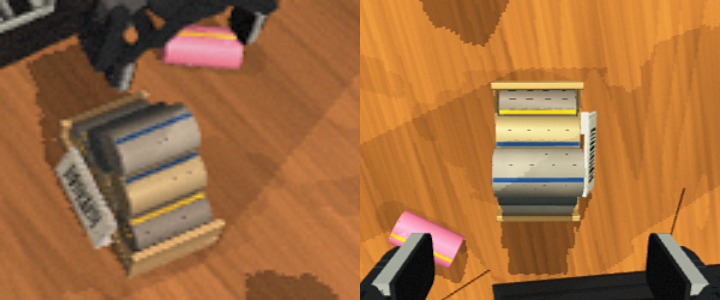

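The pyramid is complete: core 1 sits at (495.5, 245.8) with its top at 115, straight above the row, and the others are in place. Next is the scanner, which I look at first.

```bash
python3 -m inch '[-0.0025,-0.03,0.003,0,0,-5.8,0,-0.0025,-0.044,0.003,0,0,-5.8,0,-0.0025,-0.044,0.003,0,0,-5.8,0,-0.0025,-0.044,0.003,0,0,-5.8,0,-0.0025,-0.044,0.003,0,0,-5.8,0,-0.0025,-0.044,0.003,0,0,-5.8,0,-0.0025,-0.044,0.003,0,0,-5.8,0,-0.0025,-0.044,0.003,0,0,-5.8,0,-0.0025,-0.044,0.003,0,0,-5.8,0,-0.0025,-0.044,0.003,0,0,-5.8,0]'; python3 -m inch '[-0.0025,-0.044,0.003,0,0,-5.8,0,-0.0025,-0.044,0.003,0,0,-5.8,0,-0.0025,-0.044,0.003,0,0,-5.8,0,-0.0025,-0.044,0.003,0,0,-5.8,0,-0.0025,-0.044,0.003,0,0,-5.8,0,0,-0.014,0,0,0,0,0,0,0,0,0,0,0,0,0,0,0,0,0,0,0]'; python3 - <<'E'
from h import *
grab("wrist","w14"); s=r.sense(); print(s["tool_pos"],s["tcp_rot"])
W=world("w14");h,S,v=hsv("w14")
k=((W[...,2]>18)&(W[...,2]<40)&(W[...,1]<-340)&(W[...,0]<680)&(W[...,0]>400)).astype(np.uint8)
k[230:]=0
N,l,st,c=cv2.connectedComponentsWithStats(k)
for i in range(1,N):
    if st[i,4]>300:q=W[l==i];b=cv2.minAreaRect(q[:,:2].astype(np.float32));print(st[i],c[i].round(),np.round(b[0],1),np.round(b[1],1),round(b[2],1))
g=k.astype(bool)&(S<60)&(v>80)
q=W[g]; b=cv2.minAreaRect(q[:,:2].astype(np.float32)); print("handle grey",b,np.median(q,0))
bl=(h>100)&(h<125)&(S>80)&(v>60); blob("w14",bl,(200,0,560,300),2,"blue")
y=(h>22)&(h<34)&(S>180)&(v>150); y[W[...,2]<15]=0; print("key",np.median(W[y],0))
E
```

```text
time: 34.7
tool_pos: [469.9, -180.2, 200.1]
tcp_rot: [-179.9, 0.1, 19.7]
ft_force: [0.7, 0.5, 0.1]
finger_gap: 85.1
time: 35.5
tool_pos: [458.5, -411.7, 215.2]
tcp_rot: [-179.9, 0.1, -9.0]
ft_force: [-0.5, 1.2, -0.3]
finger_gap: 85.3
[ 458.81655675 -411.26549857  215.68509173] [-1.79897398e+02  8.49730945e-02 -8.99160071e+00]
[ 307   37   46  147 5411] [330. 103.] [ 527.8 -434.3] [ 50.1 163.1] 80.8
handle grey ((504.6373291015625, -431.29302978515625), (38.97364807128906, 104.15728759765625), 80.96105194091797) [ 503.0499035  -429.80630522   27.82614862]
blue [ 521.6 -423.4] [ 89.  199.3] 77.1
key [ 545.5597913  -437.4073365    29.91149332]
```

View pics/w14.png

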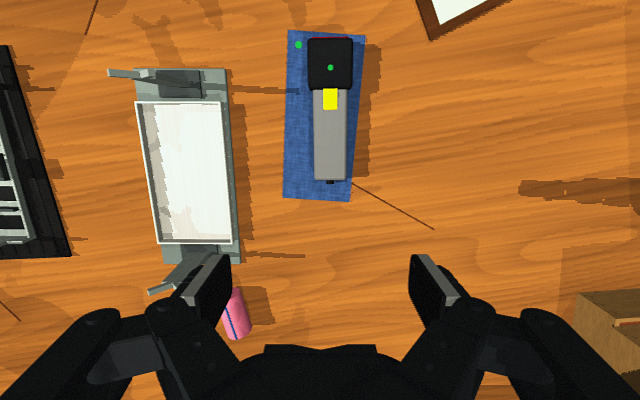

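```bash
python3 -m inch '[0.014,-0.0047,-0.03,0,0,0,20,0.014,-0.0047,-0.03,0,0,0,20,0.014,-0.0047,-0.03,0,0,0,20,0.014,-0.0047,-0.03,0,0,0,20,0.014,-0.0047,-0.03,0,0,0,20,0,0,-0.025,0,0,0,20,0,0,0,0,0,0,20,0,0,0,0,0,0,20]'
```

```text
time: 36.35
tool_pos: [528.9, -434.8, 41.9]
tcp_rot: [-179.9, 0.1, -9.0]
ft_force: [-0.3, 0.7, 1.3]
finger_gap: 78.5
```

```bash
python3 -m inch '[0,0,-0.025,0,0,0,20,0,0,-0.025,0,0,0,20,0,0,-0.015,0,0,0,20,0,0,-0.008,0,0,0,20,0,0,0,0,0,0,20,0,0,0,0,0,0,60,0,0,0,0,0,0,100,0,0,0,0,0,0,120,0,0,0,0,0,0,140,0,0,0,0,0,0,160]' 40; python3 -m inch '[0,0,0,0,0,0,255,0,0,0,0,0,0,255]' 50
```

```text
time: 37.35
tool_pos: [529.6, -436.9, -29.8]
tcp_rot: [180.0, -0.1, -9.1]
ft_force: [-0.2, 1.4, 5.1]
finger_gap: 39.1
time: 37.55
tool_pos: [529.6, -436.9, -29.8]
tcp_rot: [180.0, -0.1, -9.1]
ft_force: [-0.4, 2.0, 6.2]
finger_gap: 39.0
```

```bash
python3 -m inch '[0,0,0.01,0,0,0,255,0,0,0.03,0,0,0,255,0,0,0.045,0,0,0,255,0,0,0.05,0,0,0,255,0,0,0.045,0,0,0,255,0.0084,0.0303,0,0,0,8.43,255,0.0084,0.0303,0,0,0,8.43,255,0.0084,0.0303,0,0,0,8.43,255,0.0084,0.0303,0,0,0,8.43,255,0.0084,0.0303,0,0,0,8.43,255]' 70; python3 -m inch '[0.0084,0.0303,0,0,0,8.43,255,0.0084,0.0303,0,0,0,8.43,255,0.0084,0.0303,0,0,0,8.43,255,0.0084,0.0303,0,0,0,8.43,255,0.0084,0.0303,0,0,0,8.43,255,0.0084,0.0303,0,0,0,8.43,255,0.0084,0.0303,0,0,0,8.43,255,0.0084,0.0303,0,0,0,8.43,255,0.0084,0.0303,0,0,0,8.43,255,0.0084,0.0303,0,0,0,8.43,255]'; python3 -m inch '[0.0084,0.0303,0,0,0,8.43,255,0.0084,0.0303,0,0,0,8.43,255,0.0084,0.0303,0,0,0,8.43,255,0.0084,0.0303,0,0,0,8.43,255,0.0084,0.0303,0,0,0,8.43,255,0.0084,0.0303,0,0,0,8.43,255,0,0,0,0,0,0,255,0,0,0,0,0,0,255]'
```

```text
time: 38.55
tool_pos: [570.7, -283.7, 148.9]
tcp_rot: [-180.0, 0.0, 33.4]
ft_force: [1.4, -0.2, -0.9]
finger_gap: 38.8
time: 39.55
tool_pos: [654.7, 19.2, 148.9]
tcp_rot: [-180.0, -0.0, 117.7]
ft_force: [0.8, -0.2, -1.7]
finger_gap: 39.2
time: 40.35
tool_pos: [704.8, 200.4, 148.4]
tcp_rot: [-180.0, -0.0, 167.9]
ft_force: [-0.1, -0.4, -0.2]
finger_gap: 38.8
```

```bash
python3 -m inch '[0,0,0,-1.04,-4.89,0,255,0,0,0,-1.04,-4.89,0,255,0.001,0,-0.03,0,0,0,255,0,0,-0.03,0,0,0,255,0,0,-0.03,0,0,0,255,0,0,-0.025,0,0,0,255,0,0,-0.015,0,0,0,255,0,0,-0.006,0,0,0,255,0,0,0,0,0,0,255,0,0,0,0,0,0,255]'; python3 - <<'E'
from h import *
grab("wrist","w15"); s=r.sense(); print(s["tool_pos"],s["tcp_rot"]); W=world("w15"); h,S,v=hsv("w15")
T=R.from_euler("xyz",s["tcp_rot"],degrees=True).as_matrix(); win=s["tool_pos"]-T[:,2]*(44.8+3)+T[:,0]*81
Lb=np.array([543.1,234.8,31]); d=Lb-win; print("window",win.round(1),"label in scanner",(T.T@d*[1,-1,-1]).round(1))
k=((np.abs(W[...,2]-31)<16)&(W[...,0]>525)&(W[...,0]<570)&(np.abs(W[...,1]-235)<45)).astype(np.uint8)
N,l,st,c=cv2.connectedComponentsWithStats(k)
for i in range(1,N):
    if st[i,4]>100: print("label?",st[i],np.median(W[l==i],0).round(1),W[l==i].min(0).round(),W[l==i].max(0).round())
a=cv2.imread("pics/w15.png"); grab("scene","s15"); b=cv2.imread("pics/s15.png")
cv2.imwrite("pics/c15.png",np.hstack([cv2.resize(a,(480,300)),cv2.resize(b[200:340,260:410],(320,300))]))
E
```

```text
time: 41.35
tool_pos: [707.5, 199.8, 14.7]
tcp_rot: [179.9, 10.1, 167.9]
ft_force: [0.2, -0.3, -1.3]
finger_gap: 38.7
[707.75805383 200.03409278  15.04775603] [179.91507542  10.1595212  167.90544074]
window [621.5 218.4  47.8] label in scanner [81.8  0.4 -2.4]
```

View pics/c15.png

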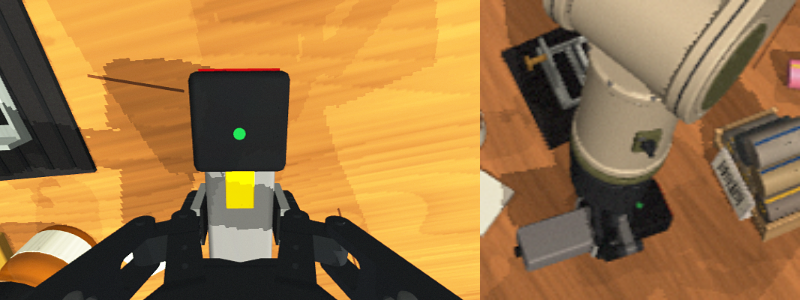

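Scanner is aimed, with the label computed at (82, 0, −2) mm in its frame. I hold it still for 2.6 s.

```bash
python3 -m inch '[0,0,-0.002,0,0,0,255,0,0,0,0,0,0,255,0,0,0,0,0,0,255,0,0,0,0,0,0,255,0,0,0,0,0,0,255,0,0,0,0,0,0,255,0,0,0,0,0,0,255,0,0,0,0,0,0,255,0,0,0,0,0,0,255,0,0,0,0,0,0,255]'; python3 -m inch '[0,0,0,0,0,0,255,0,0,0,0,0,0,255,0,0,0,0,0,0,255,0,0,0,0,0,0,255,0,0,0,0,0,0,255,0,0,0,0,0,0,255,0,0,0,0,0,0,255,0,0,0,0,0,0,255,0,0,0,0,0,0,255,0,0,0,0,0,0,255]'; python3 -m inch '[0,0,0,0,0,0,255,0,0,0,0,0,0,255,0,0,0,0,0,0,255,0,0,0,0,0,0,255,0,0,0,0,0,0,255,0,0,0,0,0,0,255,0,0,0,0,0,0,255,0,0,0,0,0,0,255,0,0,0,0,0,0,255,0,0,0,0,0,0,255]'
```

```text
time: 42.45
tool_pos: [706.2, 199.9, 10.8]
tcp_rot: [180.0, 10.0, 167.9]
ft_force: [0.4, -0.4, -1.7]
finger_gap: 38.4
time: 43.45
tool_pos: [706.3, 199.9, 10.8]
tcp_rot: [180.0, 10.0, 167.9]
ft_force: [-0.3, 0.8, -1.5]
finger_gap: 38.6
time: 44.45
tool_pos: [706.2, 199.8, 10.8]
tcp_rot: [180.0, 10.0, 167.9]
ft_force: [0.5, 0.3, -1.7]
finger_gap: 38.8
```

```bash
python3 -m inch '[0,0,0.01,0,0,0,255,0,0,0.025,0,0,0,255,0,0,0.03,0,0,0,255,0,0,0.03,0,0,0,255,0,0,0.03,0,0,0,255,0,0,0.015,1.04,4.89,0,255,0,0,0,1.04,4.89,0,255,-0.0088,-0.0297,0,0,0,-8.43,255,-0.0088,-0.0297,0,0,0,-8.43,255,-0.0088,-0.0297,0,0,0,-8.43,255]'; python3 -m inch '[-0.0088,-0.0297,0,0,0,-8.43,255,-0.0088,-0.0297,0,0,0,-8.43,255,-0.0088,-0.0297,0,0,0,-8.43,255,-0.0088,-0.0297,0,0,0,-8.43,255,-0.0088,-0.0297,0,0,0,-8.43,255,-0.0088,-0.0297,0,0,0,-8.43,255,-0.0088,-0.0297,0,0,0,-8.43,255,-0.0088,-0.0297,0,0,0,-8.43,255,-0.0088,-0.0297,0,0,0,-8.43,255,-0.0088,-0.0297,0,0,0,-8.43,255]'; python3 -m inch '[-0.0088,-0.0297,0,0,0,-8.43,255,-0.0088,-0.0297,0,0,0,-8.43,255,-0.0088,-0.0297,0,0,0,-8.43,255,-0.0088,-0.0297,0,0,0,-8.43,255,-0.0088,-0.0297,0,0,0,-8.43,255,-0.0088,-0.0297,0,0,0,-8.43,255,-0.0088,-0.0297,0,0,0,-8.43,255,-0.0088,-0.0297,0,0,0,-8.43,255,0,0,0,0,0,0,255,0,0,0,0,0,0,255]'
```

```text
time: 45.45
tool_pos: [679.8, 109.9, 150.9]
tcp_rot: [-180.0, -0.0, 142.3]
ft_force: [0.4, -1.0, -2.2]
finger_gap: 38.9
time: 46.45
tool_pos: [591.7, -187.5, 151.9]
tcp_rot: [179.9, -0.0, 58.0]
ft_force: [0.2, -0.2, -2.5]
finger_gap: 38.9
time: 47.45
tool_pos: [521.2, -424.5, 151.4]
tcp_rot: [180.0, -0.0, -9.1]
ft_force: [0.6, -0.3, -1.8]
finger_gap: 38.7
```

Lower to about −27 (rest was −29.8), then feel for contact.

```bash
python3 -m inch '[0,0,-0.03,0,0,0,255,0,0,-0.04,0,0,0,255,0,0,-0.04,0,0,0,255,0,0,-0.03,0,0,0,255,0,0,-0.02,0,0,0,255,0,0,-0.01,0,0,0,255,0,0,-0.005,0,0,0,255,0,0,0,0,0,0,255,0,0,0,0,0,0,255]'; python3 -m inch '[0,0,-0.003,0,0,0,255,0,0,0,0,0,0,255]'
```

```text
time: 48.35
tool_pos: [522.6, -424.5, -22.4]
tcp_rot: [179.9, -0.1, -9.1]
ft_force: [0.3, -0.7, -1.6]
finger_gap: 38.8
time: 48.55
tool_pos: [521.8, -424.2, -26.5]
tcp_rot: [180.0, -0.1, -9.1]
ft_force: [0.0, -0.2, -2.3]
finger_gap: 38.8
```

```bash
python3 -m inch '[0,0,-0.002,0,0,0,255,0,0,0,0,0,0,255]'
```

```text
time: 48.75
tool_pos: [521.3, -423.8, -29.4]
tcp_rot: [-180.0, 0.0, -9.1]
ft_force: [0.0, -0.0, -2.3]
finger_gap: 38.7
```

```bash
python3 -m inch '[0,0,-0.0015,0,0,0,255,0,0,0,0,0,0,255]'
```

```text
time: 48.95
tool_pos: [521.5, -424.0, -29.7]
tcp_rot: [180.0, 0.0, -9.1]
ft_force: [-4.0, 3.7, 7.3]
finger_gap: 39.0
```

```bash
python3 -m inch '[0,0,0,0,0,0,120,0,0,0,0,0,0,90,0,0,0,0,0,0,50,0,0,0,0,0,0,20,0,0,0,0,0,0,20,0,0,0.01,0,0,0,20,0,0,0.03,0,0,0,20,0,0,0.045,0,0,0,20,0,0,0.045,0,0,0,20,0,0,0.05,0,0,0,20]' 40; python3 -m inch '[-0.01,0,0.03,0,0,0,20,-0.02,0,0,0,0,0,20,-0.02,0,0,0,0,0,20,0,0,0,0,0,0,20,0,0,0,0,0,0,20]'; python3 - <<'E'
from h import *
grab("wrist","w16"); s=r.sense(); print(s["tool_pos"],s["tcp_rot"])
W=world("w16");h,S,v=hsv("w16")
k=((W[...,2]>18)&(W[...,2]<40)&(W[...,1]<-340)&(W[...,0]<680)&(W[...,0]>400)).astype(np.uint8); k[240:]=0
N,l,st,c=cv2.connectedComponentsWithStats(k)
for i in range(1,N):
    if st[i,4]>300:q=W[l==i];b=cv2.minAreaRect(q[:,:2].astype(np.float32));print(st[i],np.round(b[0],1),np.round(b[1],1),round(b[2],1),np.percentile(q[:,2],[5,50,95]))
bl=(h>100)&(h<125)&(S>80)&(v>60); blob("w16",bl,(200,0,560,300),2,"blue")
E
```

```text
time: 49.95
tool_pos: [520.9, -423.3, 151.0]
tcp_rot: [-180.0, 0.0, -9.1]
ft_force: [0.1, -0.0, 0.8]
finger_gap: 78.9
time: 50.45
tool_pos: [471.4, -424.0, 180.1]
tcp_rot: [180.0, -0.1, -9.1]
ft_force: [-0.2, 0.2, -1.0]
finger_gap: 78.6
[ 471.80388846 -423.87978405  179.83035654] [ 1.79987251e+02 -4.38414728e-02 -9.09701436e+00]
[ 263   19   53  166 6822] [ 554.1 -410. ] [ 50.1 164. ] 82.6 [26.31609631 29.00974601 32.80727866]
blue [ 521.6 -423.4] [ 89.3 199.4] 77.1
```

The scanner has been knocked about 36 mm aside, right at the 40 mm limit. I put it back.

```bash
python3 -m inch '[0.014,0.0023,-0.025,0,0,0.3,20,0.014,0.0023,-0.025,0,0,0.3,20,0.014,0.0023,-0.025,0,0,0.3,20,0.014,0.0023,-0.025,0,0,0.3,20,0.014,0.0023,-0.025,0,0,0.3,20,0.0137,0.0021,-0.015,0,0,0.2,20,0,0,0,0,0,0,20,0,0,0,0,0,0,20]'; python3 -m inch '[0,0,-0.025,0,0,0,20,0,0,-0.025,0,0,0,20,0,0,-0.012,0,0,0,20,0,0,-0.006,0,0,0,20,0,0,0,0,0,0,60,0,0,0,0,0,0,100,0,0,0,0,0,0,120,0,0,0,0,0,0,140,0,0,0,0,0,0,160,0,0,0,0,0,0,255]' 40; python3 -m inch '[0,0,0.004,0,0,0,255,0,0,0.004,0,0,0,255,-0.008,-0.003,0,0,0,-1,255,-0.013,-0.005,0,0,0,-1,255,-0.013,-0.005,0,0,0,-2,255,0,0,-0.004,0,0,0,255,0,0,-0.002,0,0,0,255,0,0,0,0,0,0,255,0,0,0,0,0,0,255]' 50
```

```text
time: 51.3
tool_pos: [555.3, -409.8, 38.9]
tcp_rot: [-180.0, 0.1, -7.3]
ft_force: [-0.4, -0.0, 0.1]
finger_gap: 78.7
time: 52.3
tool_pos: [556.1, -411.0, -26.9]
tcp_rot: [179.9, -0.1, -7.4]
ft_force: [-1.4, 1.0, 5.6]
finger_gap: 39.2
time: 53.2
tool_pos: [521.3, -423.2, -26.8]
tcp_rot: [-180.0, -0.0, -11.4]
ft_force: [-0.9, -0.4, -0.6]
finger_gap: 39.1
```

```bash
python3 -m inch '[0,0,-0.001,0,0,0,255,0,0,0,0,0,0,120,0,0,0,0,0,0,80,0,0,0,0,0,0,50,0,0,0,0,0,0,20,0,0,0,0,0,0,20,0,0,0.01,0,0,0,20,0,0,0.03,0,0,0,20,0,0,0.045,0,0,0,20,0,0,0.045,0,0,0,20]' 40; python3 -m inch '[-0.01,0,0.045,0,0,0,20,-0.02,0,0.03,0,0,0,20,-0.02,0,0,0,0,0,20,0,0,0,0,0,0,20,0,0,0,0,0,0,20]'; python3 - <<'E'
from h import *
grab("wrist","w17"); s=r.sense(); print(s["tool_pos"],s["tcp_rot"])
W=world("w17");h,S,v=hsv("w17")
k=((W[...,2]>18)&(W[...,2]<40)&(W[...,1]<-340)&(W[...,0]<680)&(W[...,0]>400)).astype(np.uint8); k[240:]=0
N,l,st,c=cv2.connectedComponentsWithStats(k)
for i in range(1,N):
    if st[i,4]>300:q=W[l==i];b=cv2.minAreaRect(q[:,:2].astype(np.float32));print(st[i],np.round(b[0],1),np.round(b[1],1),round(b[2],1),np.percentile(q[:,2],[5,50,95]))
E
```

```text
time: 54.2
tool_pos: [520.6, -422.7, 103.6]
tcp_rot: [-180.0, 0.1, -11.4]
ft_force: [1.4, -0.4, 1.1]
finger_gap: 78.5
time: 54.7
tool_pos: [471.1, -423.2, 177.7]
tcp_rot: [180.0, -0.0, -11.4]
ft_force: [-0.5, 0.9, -0.7]
finger_gap: 78.8
[ 471.2411809  -422.97859257  177.03379439] [-1.79971730e+02  1.11273621e-02 -1.14015218e+01]
[ 284   55   51  157 6286] [ 519.4 -424.1] [ 49.7 163.6] 79.2 [26.45462339 28.96624818 32.7717534 ]
```

```bash
python3 -m inch '[0.0062,0.025,0,0,0,0.2,100,0.0062,0.0415,0,0,0,0.2,100,0.0062,0.0415,0,0,0,0.2,100,0.0062,0.0415,0,0,0,0.2,100,0.0062,0.0415,0,0,0,0.2,100,0.0062,0.0415,0,0,0,0.2,100,0.0062,0.0415,0,0,0,0.2,100,0.0062,0.0415,0,0,0,0.2,100,0.0062,0.0415,0,0,0,0.2,100,0.0062,0.0415,0,0,0,0.2,100]'; python3 -m inch '[0.0062,0.0385,-0.02,0,0,0,100,0,0,-0.03,0,0,0,100,0,0,0,0,0,0,100,0,0,0,0,0,0,100]'; python3 - <<'E'
from h import *
grab("wrist","w18"); s=r.sense(); print(s["tool_pos"],s["tcp_rot"]); h,S,v=hsv("w18"); W=world("w18")
red=((h<6)|(h>174))&(S>180)&(v>90); blob("w18",red&(W[...,2]>70)&(W[...,2]<80),(200,100,440,330),76,"red")
E
```

```text
time: 55.75
tool_pos: [533.1, -22.3, 176.5]
tcp_rot: [-180.0, 0.1, -9.3]
ft_force: [1.1, -0.1, 0.7]
finger_gap: 52.1
time: 56.15
tool_pos: [538.5, 14.0, 126.4]
tcp_rot: [180.0, 0.2, -9.4]
ft_force: [0.6, 0.1, 0.9]
finger_gap: 51.7
[539.57812656  13.45787539 127.85159473] [ 1.79992477e+02  1.60821091e-02 -9.40468371e+00]
red [538.3  15. ] [12.7 26.3] 80.6
```

```bash
python3 -m inch '[0,0.0015,-0.03,0,0,0,100,0,0,-0.03,0,0,0,100,0,0,-0.03,0,0,0,100,0,0,-0.015,0,0,0,100,0,0,-0.006,0,0,0,100,0,0,0,0,0,0,140,0,0,0,0,0,0,180,0,0,0,0,0,0,200,0,0,0,0,0,0,220,0,0,0,0,0,0,235]' 30;  python3 -m inch '[0,0,0,0,0,0,255,0,0,0,0,0,0,255]' 60;python3 -m inch '[0,0,0.005,0,0,0,255,0,0,0.01,0,0,0,255,0,0,0.02,0,0,0,255,0,0,0.03,0,0,0,255,0,0,0.03,0,0,0,255,0,0,0.03,0,0,0,255,0,0,0.015,0,0,0,255,0,0,0,0,0,0,255,0,0,0,0,0,0,255]' 70
```

```text
time: 57.2
tool_pos: [540.7, 15.4, 17.9]
tcp_rot: [-180.0, -0.2, -9.4]
ft_force: [-0.4, 0.8, 6.6]
finger_gap: 13.5
time: 57.4
tool_pos: [540.8, 15.4, 18.0]
tcp_rot: [-180.0, -0.2, -9.4]
ft_force: [0.4, 1.7, 7.3]
finger_gap: 12.9
time: 58.3
tool_pos: [538.8, 15.3, 155.2]
tcp_rot: [180.0, 0.1, -9.4]
ft_force: [-0.6, -0.2, -2.7]
finger_gap: 12.6
```

```bash
python3 -m inch '[-0.002,-0.01,0,0,0,0,255,-0.004,-0.02,0,0,0,0,255,-0.006,-0.03,0,0,0,0,255,-0.0065,-0.032,0,0,0,0,255,-0.0065,-0.032,0,0,0,0,255,-0.0065,-0.032,0,0,0,0,255,-0.0065,-0.032,0,0,0,0,255,-0.006,-0.03,0,0,0,0,255,-0.0055,-0.024,0,0,0,0,255,-0.004,-0.0197,0,0,0,0,255]'; python3 -m inch '[0,0,0,0,0,0,255,0,0,-0.015,0,0,0,255,0,0,-0.015,0,0,0,255,0,0,-0.01,0,0,0,255,0,0,0,0,0,0,255,0,0,0,0,0,0,255,0,0,0,0,0,0,255]'; python3 - <<'E'
from h import *
grab("wrist","w19"); s=r.sense(); print(s["tool_pos"],s["tcp_rot"]); h,S,v=hsv("w19"); W=world("w19")
T=np.array([485.3,-246.4]); a=np.radians(-9.4); ex=np.array([np.cos(a),np.sin(a)]); ey=np.array([-ex[1],ex[0]])
C=np.array([484.0,-246.9]); Q=(W[...,:2]-C); X=Q@ex; Y=Q@ey
br=(h>15)&(h<32)&(S>140)&(v>100)&(W[...,2]>100)
q=br.copy(); q[200:]=0; print("pin px",q.sum(), np.median(X[q]) if q.any() else 0, np.median(Y[q]) if q.any() else 0, np.median(W[q],0) if q.any() else 0)
k=(W[...,2]>88)&(W[...,2]<110)&(X>95)&(X<135)&(np.abs(Y)<30); print("prongs",k.sum(),X[k].min() if k.any() else 0,X[k].max() if k.any() else 0,Y[k].min() if k.any() else 0,Y[k].max() if k.any() else 0)
cv2.imwrite("pics/c19.png",cv2.imread("pics/w19.png")[0:220,170:480])
E
```

```text
time: 59.3
tool_pos: [483.7, -247.9, 154.1]
tcp_rot: [-179.9, 0.2, -9.5]
ft_force: [0.2, 0.5, -2.9]
finger_gap: 12.8
time: 60.0
tool_pos: [486.4, -246.4, 116.9]
tcp_rot: [180.0, -0.1, -9.4]
ft_force: [0.4, 0.9, -2.7]
finger_gap: 13.3
[ 486.46675021 -246.57317063  117.12937482] [ 1.79968252e+02 -7.66811692e-02 -9.36586359e+00]
pin px 1118 105.27997729394592 -0.17834714429809964 [ 587.92564661 -263.41689316  166.31426467]
prongs 0 0 0 0 0
```

View pics/c19.png

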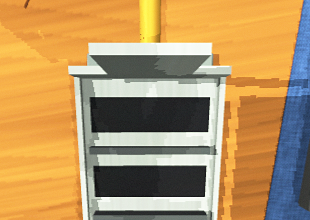

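```bash
python3 - <<'E'
from h import *
for n in("w14","w6"):
    W=world(n); h,S,v=hsv(n)
    k=((W[...,2]>80)&(W[...,2]<112)&(W[...,0]>340)&(W[...,0]<630)&(W[...,1]<-190)&(W[...,1]>-310)).astype(np.uint8)
    N,l,st,c=cv2.connectedComponentsWithStats(k)
    for i in range(1,N):
        if st[i,4]>25:
            q=W[l==i];b=cv2.minAreaRect(q[:,:2].astype(np.float32));print(n,st[i],np.round(b[0],1),np.round(b[1],1),round(b[2],1),q[:,2].max().round(1))
    k=((W[...,2]>4)&(W[...,2]<30)&(S<70)&(W[...,0]>340)&(W[...,0]<630)&(W[...,1]<-180)&(W[...,1]>-320)).astype(np.uint8)
    N,l,st,c=cv2.connectedComponentsWithStats(k); i=1+st[1:,4].argmax(); q=W[l==i];b=cv2.minAreaRect(q[:,:2].astype(np.float32)); print("plate",b,np.median(q[:,2]))
E
```

```text
w14 [107  69  52  11 452] [ 591.4 -264. ] [43.7  6.2] 80.7 108.2
w14 [147 278  37  18 301] [ 375.4 -224.2] [31.1  7.3] 82.4 107.1
plate ((483.1462707519531, -247.62460327148438), (109.90992736816406, 254.24147033691406), 80.92826843261719) 8.013462423525027
w6 [576  46  60  13 521] [ 591.4 -263.5] [41.   6.6] 80.9 107.6
w6 [533 259  45  16 404] [ 374.7 -228.6] [41.6  7.4] 81.0 106.4
plate ((482.874755859375, -246.17315673828125), (110.7990493774414, 254.80960083007812), 80.86196899414062) 8.043993861503623
```

```bash
python3 - <<'E'
from h import *
W=world("w19"); a=np.radians(-9.3); ex=np.array([np.cos(a),np.sin(a)]); ey=np.array([-ex[1],ex[0]])
Q=W[...,:2]-np.array([483.05,-246.3]); X=Q@ex;Y=Q@ey
k=(W[...,2]>168)&(W[...,2]<177); k[120:]=0; print(k.sum(),"top plate X",np.percentile(X[k],[1,50,99]),"Y",np.percentile(Y[k],[1,50,99]))
# same reference in original hang (w2, cradle at rest, z 35)
W=world("w2"); Q=W[...,:2]-np.array([483.05,-246.3]); X=Q@ex;Y=Q@ey
k=(W[...,2]>100)&(W[...,2]<109)&(X>80)&(X<105); k[120:]=0; print(k.sum(),"w2 top plate X",np.percentile(X[k],[1,50,99]),"Y",np.percentile(Y[k],[1,50,99]))
E
```

```text
1722 top plate X [95.29958561 97.15664397 99.4765901 ] Y [-22.1515922   -0.51243584  20.86846146]
430 w2 top plate X [95.78046273 97.53255291 99.55935513] Y [-22.10438794  -0.23171104  21.05800794]
```

The cradle sits over the stand within 0.5 mm of its original hanging pose, so I go straight down.

```bash
python3 -m inch '[0,0,-0.015,0,0,0,255,0,0,-0.015,0,0,0,255,0,0,-0.01,0,0,0,255,0,0,-0.006,0,0,0,255,0,0,-0.005,0,0,0,255,0,0,-0.004,0,0,0,255,0,0,-0.004,0,0,0,255,0,0,-0.003,0,0,0,255,0,0,0,0,0,0,255,0,0,0,0,0,0,255]'; python3 -m inch '[0,0,-0.002,0,0,0,255,0,0,0,0,0,0,255]'; python3 -m inch '[0,0,-0.0015,0,0,0,255,0,0,0,0,0,0,255]'
```

```text
time: 61.05
tool_pos: [486.0, -246.5, 54.5]
tcp_rot: [180.0, -0.0, -9.4]
ft_force: [-0.3, -0.6, -3.2]
finger_gap: 12.9
time: 61.25
tool_pos: [485.8, -246.5, 52.3]
tcp_rot: [180.0, -0.0, -9.4]
ft_force: [0.3, 0.6, -3.1]
finger_gap: 12.7
time: 61.45
tool_pos: [485.7, -246.4, 50.6]
tcp_rot: [-180.0, 0.0, -9.4]
ft_force: [-0.8, 0.3, -3.2]
finger_gap: 12.2
```

```bash
python3 -m inch '[0,0,-0.0015,0,0,0,255,0,0,0,0,0,0,255]'; python3 -m inch '[0,0,-0.001,0,0,0,255,0,0,0,0,0,0,255]'
```

```text
time: 61.65
tool_pos: [485.9, -246.4, 49.2]
tcp_rot: [-180.0, -0.0, -9.4]
ft_force: [0.3, 0.6, -2.7]
finger_gap: 12.8
time: 61.85
tool_pos: [486.1, -246.6, 48.7]
tcp_rot: [180.0, -0.0, -9.4]
ft_force: [-2.3, 1.0, 0.8]
finger_gap: 12.5
```

```bash
python3 -m inch '[0,0,-0.0005,0,0,0,255,0,0,0,0,0,0,225,0,0,0,0,0,0,200,0,0,0,0,0,0,160,0,0,0,0,0,0,120,0,0,0,0,0,0,100,0,0,0,0,0,0,100]' 30; python3 -m inch '[0,0,0.015,0,0,0,100,0,0,0.03,0,0,0,100,0,0,0.04,0,0,0,100,0,0,0.04,0,0,0,100,-0.01,0,0.04,0,0,0,100,-0.025,0.01,0.03,0,0,0,100,0,0,0,0,0,0,100,0,0,0,0,0,0,100,0,0,0,0,0,0,100]'; python3 - <<'E'
from h import *
grab("wrist","w20"); grab("scene","s20"); grab("side","d20"); s=r.sense(); print(s["time"],s["tool_pos"])
W=world("w20"); a=np.radians(-9.3); ex=np.array([np.cos(a),np.sin(a)]); ey=np.array([-ex[1],ex[0]])
Q=W[...,:2]-np.array([483.05,-246.3]); X=Q@ex;Y=Q@ey; h,S,v=hsv("w20")
red=((h<6)|(h>174))&(S>180)&(v>90)&(W[...,2]>100)&(W[...,2]<112); print("red",np.median(X[red]),np.median(Y[red]),np.median(W[red][:,2]))
br=(h>15)&(h<32)&(S>140)&(v>100)&(W[...,2]>85)&(W[...,2]<110)
for m in(X>90,X<-90): q=br&m; print("pin",q.sum(),np.median(Y[q]) if q.any() else 0,np.percentile(W[q][:,2],95) if q.any() else 0,np.percentile(X[q],[1,99]))
k=((W[...,2]>18)&(W[...,2]<40)&(W[...,1]<-340)&(W[...,0]<680)&(W[...,0]>400)).astype(np.uint8); k[240:]=0
N,l,st,c=cv2.connectedComponentsWithStats(k)
for i in range(1,N):
    if st[i,4]>300:q=W[l==i];b=cv2.minAreaRect(q[:,:2].astype(np.float32));print("scanner",np.round(b[0],1),np.round(b[1],1),round(b[2],1))
W=world("s20"); b=cv2.imread("pics/s20.png")
for nm,u,vv in(("jar",246,255),("tile",258,293),("granite",465,350)): print(nm,W[vv,u].round(), world("scene0")[vv,u].round())
for lo,hi in((108,118),(76,86)):
    k=(W[...,2]>lo)&(W[...,2]<hi)&(np.abs(W[...,0]-495)<60)&(np.abs(W[...,1]-245)<60); print(lo,k.sum(),W[k].mean(0).round(1))
cv2.imwrite("pics/c20.png",np.hstack([cv2.resize(cv2.imread("pics/w20.png"),(480,300)),cv2.resize(b[100:320,200:435],(320,300))]))
E
```

```text
time: 62.55
tool_pos: [485.8, -246.4, 47.7]
tcp_rot: [-180.0, 0.0, -9.4]
ft_force: [-0.5, 0.9, 0.1]
finger_gap: 51.6
time: 63.45
tool_pos: [450.6, -236.2, 242.2]
tcp_rot: [-180.0, 0.0, -9.4]
ft_force: [0.0, -0.2, -0.2]
finger_gap: 51.6
63.6 [ 450.45160932 -236.06465256  241.28361073]
red 0.4921235921461033 -0.7677628122019504 106.33270409728138
pin 322 -0.5731560924525831 103.70981017289867 [101.28751453 123.35742566]
pin 192 -1.1368156162407548 103.6430555086568 [-124.48237045 -104.1203864 ]
scanner [ 519.9 -423. ] [ 50.  163.5] 78.7
jar [766.  19.  75.] [766.  18.  74.]
tile [782.  87.   7.] [782.  87.   6.]
granite [493. 455.  59.] [493. 455.  58.]
108 244 [495.9 249.4 110.7]
76 298 [500.7 262.2  80.1]
```

View pics/c20.png

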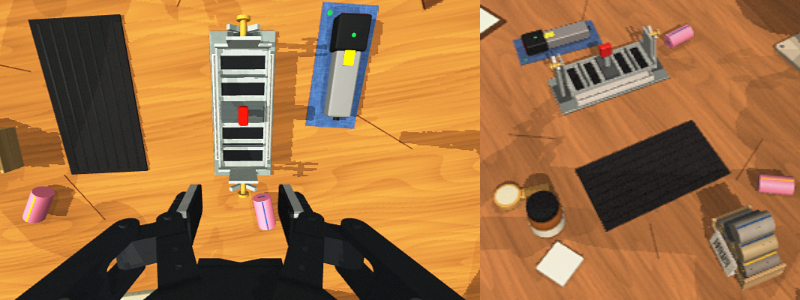

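All checks agree, so I hand in.

```bash
python3 -c "
from bench import r
print(r.hand_in())"
```

```text
the job is handed in; nothing more can be done
None
```

I finished the job and handed it in at about 64 s of robot time. No verdict was given.

- **Cradle out:** I lifted it straight up, set it on the drain mat with its three cores (1, 3 and 4) and let go.
- **Pyramid:** Cores 4 and 3 went into the two gaps and core 1 on the peak. The crest over core 1 measured (495.5, 245.8), within about 1 mm of the row's middle, with its top at 113–115 mm. The bottom cores were not pushed out of place as far as I could see.
- **Scan:** I held the scanner still for about 3 s, with the label computed 82 mm ahead and within 3 mm of the beam. The label was out of the wrist camera's view in that pose. The aim therefore rests on computed geometry and one scene picture.
- **Scanner back:** It was knocked about 36 mm aside after I first laid it down, so I re-gripped and re-centred it. It now lies flat, about 2 mm from the mat's middle.
- **Cradle hung again:** It is level, within about 1 mm of the stand's centre. Both pins have their tops (flange included) at 103.7 mm, which matches being seated.
- **Bystanders:** The granite, jar and tile read as at the start. I did not measure the lens at the end; it looked undisturbed in the last picture. The pink look-alikes were left alone.

**What disagreed:** The finger tips really end about 35 mm above the reported TCP. My first grip closed on air above the cradle's handle, without touching it, and I allowed for the offset in every move after that. I viewed 18 pictures, against a budget of 14 plus one or two.

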